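Reload and re-tension a test cell clamp

ROBOT

A 6-joint arm with a two-finger parallel gripper is mounted at the origin on the work surface. World frame = base frame: x ahead of the robot, y to its left, z up, the work surface at z = 0. Lengths are in m, angles in rad, forces in N, time in s.
With the tool pointing down it reaches from about 0.3 to 0.775 m from the base axis. Payload 14.6 kg.
Tool frame: the origin (TCP) lies at the very end of the fingers, on their centre line; the grasp point (between the pads) lies 19 mm behind it; z points along the fingers, y is the line along which they close (so a half turn about z gives the same grasp; the last joint's range is limited). The gripper opens to 94 mm and grips with 3 to 60 N. Pads are 16 mm wide; open, the fingers measure 119 mm over their backs; the gripper's body (75 mm by 177 mm) begins 78 mm behind the grasp point.
Start: joints at [1.082, 0.3, 1.521, -0, 1.321, -0.067], TCP at [0.225, 0.502, 0.176] pointing down, gripper open.
Joint ranges: [-3.03, 3.03], [-0.79, 2.21], [0.23, 2.52], [-1.04, 4.18], [0, 3.07], [-2.55, 2.55]. Speed limits (rad/s): [2.22, 2.22, 2.57, 3.14, 3.14, 3.14].

INTERFACE

Orientations are given as [roll, pitch, yaw] about the fixed x, y, z axes, in that order (R = Rz(yaw) Ry(pitch) Rx(roll)).
In Python, from station import status, vision, order, silhouettes gives the robot as it stands. The module is installed in compiled form; this text tells all that it offers.
- The arm moves only by the shell command python3 -m pendant 'ROWS' [FORCE]. ROWS is JSON, one flat list of numbers, 7 for each row, row after row: the shift along the tool's x, y, z in units of 500 mm (1.0 is 500 mm), then the turn, a rotation vector about the tool's x, y, z in units of 90 degrees (1.0 is 90 degrees), then the opening, from -1 (shut) to 1 (fully open). A call has 1 to 12 rows; each row is the pose to reach, as a shift and turn from the pose commanded when the call began, along the tool's axes at that moment; what a row does not reach only later rows make up. A row lasts 1/10 s, in which the tool goes at most 50 mm and 8.59 degrees, less where a joint would pass 70% of its speed; a pose out of reach is approached as far as the arm can. A call with a number of a shift or a turn outside -1 to 1 is refused whole. A call with a gripper value outside its range is refused whole. The fingers move at their own pace and stop on an object; FORCE is the grip in N (left out, the last holds). Time passes only in rows, so rows that repeat a pose let the fingers close. It gives the time, the measured TCP pose, the force, the opening and the grip force at its end, in the units of the state.
- status.get_obs(): the state, without advancing time (a new reading comes with each control period).
- vision.camera(name): name is "scene" or "top" or "wrist"; returns a dict with "pixels" (400x640x3 uint8, red, green, blue), "K" (3x3 intrinsics, pixels), "R" (3x3) and "t" (3): a world point X has camera coordinates R X + t. Camera axes: x right, y down, z forward; pixel columns grow to the right and rows downward; lengths in m; the calibration is good to about 2 mm. A picture is of the moment at which its call begins. There is no depth.
- order.hand_in(): hands the job in; it is judged then, once.
Trained networks look in a picture, given as the dict that the camera call returned (one of the last four; its "shot" number tells which), for a name from the list of things; names that differ only in an ending like _2 or _b are one class to them, and where a whole thing is asked for, a point or a joint stands for the part that bears it (a point fixed in the world has none). Each returns a list of dicts, best first, with "score" (0 to 1); they miss things now and then, are a little off and sometimes report something else, mostly with a low value. They report only what shows in the picture. A call takes as long as a camera call. They do not tell look-alikes from the thing itself.
- silhouettes(target, picture): "region" (400x640 bool, what is visible of it) and "extent" ([left, top, right, bottom] in pixels, round what is visible of it).
The state is a dict: "time_s": time; "qpos": joint angles; "joint_vel": joint speeds; "tau": joint torques, N m; "ee_pos": TCP position; "eef_rot": TCP orientation; "force": force on the tool from outside, world axes, zero at the start; "moment": the same for the moment, N m; "grip_width": finger opening in m; "grip_force": force on a finger pad.
Only numpy, scipy, OpenCV 4.12 (cv2) and the standard library are available. Lean on these libraries where they do the work, as an engineer would, in place of code of your own. Each camera call takes 0.05 s, during which the arm holds its last target. There are 200 camera calls.

TASK

The cell clamp stands closed on its four dummy blocks; set it up for the next run: push the pawl's release tab and hold it until the clamping has run right off, then swap one dummy block for each test cell on the bench, so that every cell stands upright in a bay of its own, no bay is left empty, and the dummies taken out are in the tray. Then wind the wing knob clockwise until the pawl catches with the pointer at the index pin (the tall one), and only after that turn the handle of the connection box clockwise until it clicks over to its far stop. Leave the other things on the bench where they are.

Things in the scene. Friction and masses are not known exactly. Their poses are not given: they have to be found in the camera images.
- jig: the cell clamp, fixed aluminium base 295 x 320 x 12 mm. Origin: on the bench under the ratchet axis; x points to the back jaw (face at x = 186 mm, top z = 43 mm), y along the row of four bays. A pressure bar (z 29 to 43 mm) closes the bays on the wheel's side: face at x = 126 mm when let right off, 4.7 mm further per tooth, so at tooth 6 no block fits. Crosshead behind it: top z = 50 mm
- bay1 (a point): bay 1 of 4 (1 at the jig's +y end): point on its floor (z = 12 mm) where the centre of a block's underside comes to lie when the sprung bar has pushed it to the jaw, jig x = 164 mm. Set blocks down about 8 mm short of it (towards the wheel), 44 mm thickness along the jig's x. Bays 65 mm apart, 61 mm clear between 4 mm fences, fence tops z = 26 mm
- bay2 (a point): bay 2 of 4 (1 at the jig's +y end): point on its floor (z = 12 mm) where the centre of a block's underside comes to lie when the sprung bar has pushed it to the jaw, jig x = 164 mm. Set blocks down about 8 mm short of it (towards the wheel), 44 mm thickness along the jig's x. Bays 65 mm apart, 61 mm clear between 4 mm fences, fence tops z = 26 mm
- bay3 (a point): bay 3 of 4 (1 at the jig's +y end): point on its floor (z = 12 mm) where the centre of a block's underside comes to lie when the sprung bar has pushed it to the jaw, jig x = 164 mm. Set blocks down about 8 mm short of it (towards the wheel), 44 mm thickness along the jig's x. Bays 65 mm apart, 61 mm clear between 4 mm fences, fence tops z = 26 mm
- bay4 (a point): bay 4 of 4 (1 at the jig's +y end): point on its floor (z = 12 mm) where the centre of a block's underside comes to lie when the sprung bar has pushed it to the jaw, jig x = 164 mm. Set blocks down about 8 mm short of it (towards the wheel), 44 mm thickness along the jig's x. Bays 65 mm apart, 61 mm clear between 4 mm fences, fence tops z = 26 mm
- ratchet (a joint): angle of the ratchet wheel with its wing knob, rad, growing clockwise seen from above: 0 let right off (stop), pi/8 (0.393) per tooth, stop at 3.7. A spring turns it back (up to about 0.25 N m): let go between teeth, it falls back to the last tooth that the pawl passed. Starts caught at tooth 6 (2.36)
- knob_grip (a point): on the wheel's axis at the height to grip the wing knob (70 mm above the bench); its x axis lies along the wing, towards the pointer. The wing is a black bar 64 mm long, 14 mm thick, from z = 48 to 80 mm; below it the steel wheel, 90 mm across, top at z = 41 mm
- pointer_tip (a point): tip of the aluminium pointer under the wing, 64 mm from the axis, 44 mm above the bench; it turns with the wheel. At teeth 5, 6, 7 and 8 it stands at one of the four index holes
- pawl (a joint): angle of the pawl, rad: near 0 (below 0.03) when its tip lies in a tooth gap and holds the wheel, about 0.15 on a tooth's crest, 0.4 at its stop, lifted. Its spring (0.1 to 0.2 N m) presses it in
- pawl_tab (a point): top of the pawl's release tab, a steel pin 12 mm across, z = 30 to 68 mm, above the grey cover (top z = 26 mm). At rest it stands at jig x = 26, y = -97 mm, 45 mm from the pawl's pivot at x = -8, y = -68 mm. Pushed about 14 mm towards jig direction (0.65, 0.76) with 3 to 5 N it lifts the pawl; held there, the wheel runs back to 0 in about 2 s; let go, it springs back
- index_pin: brass index pin, 8 mm across, 22 mm high, in one of the four index holes of the cover, 74 mm from the wheel axis; the other three holes have plugs only 3 mm high. Origin: foot of the pin, 26 mm above the bench
- cell1: test cell: tan plastic block with a round steel face on both broad sides, a stud 6 mm high and four screws on its top, 44 x 54 mm, 62 mm tall, about 0.25 kg, standing upright. Origin: centre of its underside; its x axis runs through the 44 mm thickness (the faces to grip), y along the 54 mm width, z up. May be absent
- cell2: test cell: tan plastic block with a round steel face on both broad sides, a stud 6 mm high and four screws on its top, 44 x 54 mm, 62 mm tall, about 0.25 kg, standing upright. Origin: centre of its underside; its x axis runs through the 44 mm thickness (the faces to grip), y along the 54 mm width, z up. May be absent
- cell3: test cell: tan plastic block with a round steel face on both broad sides, a stud 6 mm high and four screws on its top, 44 x 54 mm, 62 mm tall, about 0.25 kg, standing upright. Origin: centre of its underside; its x axis runs through the 44 mm thickness (the faces to grip), y along the 54 mm width, z up. May be absent
- dummy1: dummy block: plain white plastic block without stud or screws, 44 x 54 mm, 62 mm tall, about 0.25 kg, standing upright. Origin: centre of its underside; its x axis runs through the 44 mm thickness (the faces to grip), y along the 54 mm width, z up. Starts clamped in a bay, against the back jaw
- dummy2: dummy block: plain white plastic block without stud or screws, 44 x 54 mm, 62 mm tall, about 0.25 kg, standing upright. Origin: centre of its underside; its x axis runs through the 44 mm thickness (the faces to grip), y along the 54 mm width, z up. Starts clamped in a bay, against the back jaw
- dummy3: dummy block: plain white plastic block without stud or screws, 44 x 54 mm, 62 mm tall, about 0.25 kg, standing upright. Origin: centre of its underside; its x axis runs through the 44 mm thickness (the faces to grip), y along the 54 mm width, z up. Starts clamped in a bay, against the back jaw
- dummy4: dummy block: plain white plastic block without stud or screws, 44 x 54 mm, 62 mm tall, about 0.25 kg, standing upright. Origin: centre of its underside; its x axis runs through the 44 mm thickness (the faces to grip), y along the 54 mm width, z up. Starts clamped in a bay, against the back jaw
- tray: open cream resin tray, fixed, 160 x 220 mm, 35 mm high, walls and floor 6 mm thick; three blocks stand in it side by side along its y. Origin: centre of its underside; y along the 220 mm side
- handle (a joint): angle of the connection box's handle, rad, clockwise seen from above: 0 off, 1.571 (quarter turn) on, stops at both. A sprung detent resists up to about pi/4 (0.15 N m), then throws it over to 1.571
- handle_grip (a point): connection box: fixed, grey, 90 x 90 x 60 mm, with a rotary handle in the middle of its top. This point is on the handle's axis at the height to grip (92 mm above the bench); its x axis lies along the wing, a black bar 62 mm long, 14 mm thick, from z = 68 to 100 mm, above a disc 56 mm across whose top is at z = 70 mm
- caliper: digital caliper, 236 mm long, lying beyond the clamp; to be left alone
- tape: roll of clear tape, 92 mm across, 24 mm high; to be left alone
- wash_bottle: white plastic bottle, 100 mm tall; to be left alone
There are look-alikes about, which are no part of the job. Leave any orange look-alike of the dummy1 alone. Leave any green look-alike of the cell3 alone.

How it is judged:
On the way, in this order (a step that is already met when the one before it is completed fails the run):
1. the pawl tripped and the old clamping run right off (value of joint ratchet below 0.25 rad), for 0.1 s.
2. every test cell stands in a bay, every bay holds a cell or a dummy block, and the dummies taken out are in the tray ((distance between cell1 and bay1 below 0.018 m or distance between cell1 and bay2 below 0.018 m or distance between cell1 and bay3 below 0.018 m or distance between cell1 and bay4 below 0.018 m) and (distance between cell2 and bay1 below 0.018 m or distance between cell2 and bay2 below 0.018 m or distance between cell2 and bay3 below 0.018 m or distance between cell2 and bay4 below 0.018 m) and (distance between cell3 and bay1 below 0.018 m or distance between cell3 and bay2 below 0.018 m or distance between cell3 and bay3 below 0.018 m or distance between cell3 and bay4 below 0.018 m) and distance between any of cell1, cell2, cell3, dummy1, dummy2, dummy3, dummy4 and bay1 below 0.018 m and distance between any of cell1, cell2, cell3, dummy1, dummy2, dummy3, dummy4 and bay2 below 0.018 m and distance between any of cell1, cell2, cell3, dummy1, dummy2, dummy3, dummy4 and bay3 below 0.018 m and distance between any of cell1, cell2, cell3, dummy1, dummy2, dummy3, dummy4 and bay4 below 0.018 m and (distance between dummy1 and bay1 below 0.018 m or distance between dummy1 and bay2 below 0.018 m or distance between dummy1 and bay3 below 0.018 m or distance between dummy1 and bay4 below 0.018 m or (horizontal distance between dummy1 and tray below 0.1 m and height (world z) of dummy1 below 0.045 m)) and (distance between dummy2 and bay1 below 0.018 m or distance between dummy2 and bay2 below 0.018 m or distance between dummy2 and bay3 below 0.018 m or distance between dummy2 and bay4 below 0.018 m or (horizontal distance between dummy2 and tray below 0.1 m and height (world z) of dummy2 below 0.045 m)) and (distance between dummy3 and bay1 below 0.018 m or distance between dummy3 and bay2 below 0.018 m or distance between dummy3 and bay3 below 0.018 m or distance between dummy3 and bay4 below 0.018 m or (horizontal distance between dummy3 and tray below 0.1 m and height (world z) of dummy3 below 0.045 m)) and (distance between dummy4 and bay1 below 0.018 m or distance between dummy4 and bay2 below 0.018 m or distance between dummy4 and bay3 below 0.018 m or distance between dummy4 and bay4 below 0.018 m or (horizontal distance between dummy4 and tray below 0.1 m and height (world z) of dummy4 below 0.045 m))), for 0.3 s.
3. the ratchet wound until the pawl catches with the pointer at the index pin (horizontal distance between pointer_tip and index_pin below 0.016 m and value of joint pawl below 0.06 rad and velocity of joint ratchet between -0.05 and 0.05 rad/s), for 0.4 s.
4. the connection box's handle clicked over (value of joint handle above 1.4 rad), for 0.2 s.
At the end, for the whole second after the job is handed in: Every cell stands clamped in a bay (within 12 mm of its point), a dummy in each other bay, the other dummies in the tray (within 100 mm of its centre); the ratchet rests, pawl down in its tooth gap (below 0.06 rad), pointer tip within 16 mm of the index pin; the handle past 1.4 rad (all of step 3 and (distance between cell1 and bay1 below 0.012 m or distance between cell1 and bay2 below 0.012 m or distance between cell1 and bay3 below 0.012 m or distance between cell1 and bay4 below 0.012 m) and (distance between cell2 and bay1 below 0.012 m or distance between cell2 and bay2 below 0.012 m or distance between cell2 and bay3 below 0.012 m or distance between cell2 and bay4 below 0.012 m) and (distance between cell3 and bay1 below 0.012 m or distance between cell3 and bay2 below 0.012 m or distance between cell3 and bay3 below 0.012 m or distance between cell3 and bay4 below 0.012 m) and distance between any of cell1, cell2, cell3, dummy1, dummy2, dummy3, dummy4 and bay1 below 0.012 m and distance between any of cell1, cell2, cell3, dummy1, dummy2, dummy3, dummy4 and bay2 below 0.012 m and distance between any of cell1, cell2, cell3, dummy1, dummy2, dummy3, dummy4 and bay3 below 0.012 m and distance between any of cell1, cell2, cell3, dummy1, dummy2, dummy3, dummy4 and bay4 below 0.012 m and (distance between dummy1 and bay1 below 0.012 m or distance between dummy1 and bay2 below 0.012 m or distance between dummy1 and bay3 below 0.012 m or distance between dummy1 and bay4 below 0.012 m or (horizontal distance between dummy1 and tray below 0.1 m and height (world z) of dummy1 below 0.045 m)) and (distance between dummy2 and bay1 below 0.012 m or distance between dummy2 and bay2 below 0.012 m or distance between dummy2 and bay3 below 0.012 m or distance between dummy2 and bay4 below 0.012 m or (horizontal distance between dummy2 and tray below 0.1 m and height (world z) of dummy2 below 0.045 m)) and (distance between dummy3 and bay1 below 0.012 m or distance between dummy3 and bay2 below 0.012 m or distance between dummy3 and bay3 below 0.012 m or distance between dummy3 and bay4 below 0.012 m or (horizontal distance between dummy3 and tray below 0.1 m and height (world z) of dummy3 below 0.045 m)) and (distance between dummy4 and bay1 below 0.012 m or distance between dummy4 and bay2 below 0.012 m or distance between dummy4 and bay3 below 0.012 m or distance between dummy4 and bay4 below 0.012 m or (horizontal distance between dummy4 and tray below 0.1 m and height (world z) of dummy4 below 0.045 m)) and value of joint handle above 1.4 rad); the robot touches nothing.
It fails at once if one of the other things on the bench knocked more than 4 cm aside (distance of any of caliper, tape, wash_bottle from where it was at the start of the episode above 0.04 m).
Of cell1, cell2, cell3 only 2 to 3 are there at a start; the rules pass over those that are not, and their reading is None.
At some moment in a run one of cell1, cell2, cell3 may be knocked a few centimetres aside while the robot is not near it.
It also fails if it takes over 210 s, if anything falls off the work surface, if the arm or the gripper's body presses on something with over 40 N, if the wrist force passes 120 N, or if a joint passes its speed limit or range.

## Working session

There is one attempt and no reset: what is moved stays moved. The work goes in short steps, Python scripts to look and compute and a shell command to move; the robot and the scene stay as the last step left them, time stands still between calls to the robot, and variables do not carry over. Pictures are saved under pics/ and viewed, at most 14 in all, crops included, and the job is handed in when it is done.

```bash
mkdir -p pics; cat > h.py <<'E'
import numpy as np, cv2
from station import status, vision, order, silhouettes
from scipy.spatial.transform import Rotation as Ro
def snap(cam,name):
    p=vision.camera(cam); cv2.imwrite(f'pics/{name}.png',p['pixels'][:,:,::-1]); return p
def proj(p,X):
    X=np.atleast_2d(X); c=X@np.array(p['R']).T+p['t']; u=c@np.array(p['K']).T; return u[:,:2]/u[:,2:]
def ray(p,u,v,z):
    R=np.array(p['R']);t=np.array(p['t']);C=-R.T@t
    d=R.T@np.linalg.solve(np.array(p['K']),[u,v,1]); return C+d*(z-C[2])/d[2]
E
python3 - <<'E'
from h import *
o=status.get_obs(); print(o)
for c in ['scene','top']:
    p=snap(c,c+'0'); print(c,np.round(-np.array(p['R']).T@p['t'],3),p['K'][0][0])
    for n in ['jig','knob_grip','pawl_tab','index_pin','cell1','dummy1','tray','handle_grip','caliper','tape','wash_bottle']:
        for s in silhouettes(n,p)[:6]:
            m=s['region'];ys,xs=np.nonzero(m); print(n,round(s['score'],2),s['extent'],round(xs.mean()),round(ys.mean()),len(xs))
E
```

```text
{'time_s': 0.0, 'qpos': array([ 1.08238657e+00,  3.00481889e-01,  1.52159293e+00,  3.67643635e-06,
        1.32068723e+00, -6.65749201e-02]), 'joint_vel': array([-0.00056626, -0.00121227,  0.00041464,  0.00108533, -0.00029738,
        0.00038751]), 'tau': array([ 1.01253620e-03, -5.31807768e+01, -3.52741277e+01,  7.08496361e-02,
        2.42885237e-02, -3.87166165e-05]), 'ee_pos': array([0.22503789, 0.50152694, 0.17567542]), 'eef_rot': array([-3.14042609e+00, -8.13479545e-05,  2.71975685e+00]), 'force': array([-0.02394985, -0.56866169,  0.11231026]), 'moment': array([ 0.01658457, -0.00698678, -0.02733914]), 'grip_force': 0.0, 'grip_width': 0.09393204050395722}
scene [ 1.273 -0.139  0.705] 412.55897465174655
jig 0.6 [222.0, 177.6, 377.8, 285.1] 290 225 8946
knob_grip 0.64 [265.6, 180.1, 311.7, 210.4] 286 196 847
pawl_tab 0.58 [246.8, 193.5, 271.3, 212.1] 257 203 206
cell1 0.96 [365.2, 126.9, 384.9, 155.2] 375 143 467
cell1 0.84 [411.3, 189.5, 435.6, 215.0] 423 202 650
cell1 0.82 [382.5, 167.0, 407.5, 192.5] 395 178 556
cell1 0.76 [427.5, 164.9, 457.1, 191.9] 442 176 559
dummy1 0.96 [2
[... 1253 characters left out ...]
7
dummy1 0.7 [303.3, 157.3, 321.9, 179.6] 312 167 338
dummy1 0.63 [163.0, 212.3, 189.1, 234.7] 176 221 388
dummy1 0.61 [281.6, 158.2, 303.6, 174.5] 290 168 299
dummy1 0.54 [236.2, 166.9, 259.7, 186.5] 245 174 378
dummy1 0.25 [405.3, 233.0, 424.3, 256.2] 417 244 340
tray 0.79 [401.9, 159.1, 485.9, 215.6] 443 185 4129
tray 0.3 [280.5, 159.2, 299.7, 175.2] 290 167 303
handle_grip 0.86 [407.4, 234.1, 426.1, 255.7] 417 245 284
handle_grip 0.39 [307.0, 212.4, 341.6, 233.5] 325 223 632
caliper 0.96 [256.0, 89.6, 300.9, 155.0] 282 114 601
caliper 0.69 [398.6, 157.2, 486.8, 215.5] 442 185 4312
tape 0.82 [171.0, 133.1, 202.4, 165.9] 184 149 351
wash_bottle 0.85 [227.1, 120.3, 249.2, 145.9] 239 133 433
```

View pics/scene0.png

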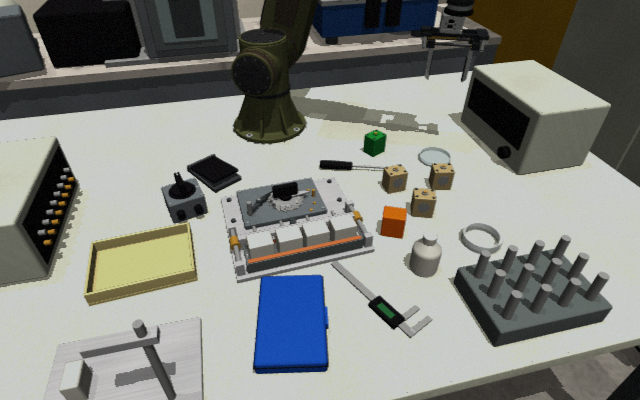

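```bash
python3 -c "
import cv2;i=cv2.imread('pics/top0.png')[80:320,150:500];cv2.imwrite('pics/top0c.png',cv2.resize(i,(800,548),interpolation=cv2.INTER_CUBIC))"
```

```text
(no output)
```

View pics/top0c.png

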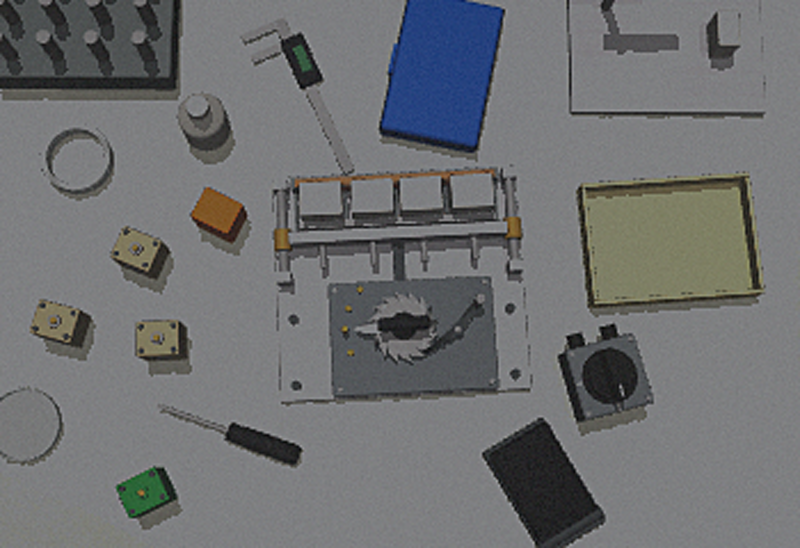

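The scene view shows three tan cells at px (395,178), (441,176) and (423,202). The look-alikes are a green block at (375,143) and an orange block at (393,221). Four white dummies stand in the jig between (260,244) and (342,227), with the knob at (286,190), the tab near (257,203), the tray at (140,263) and the handle at (181,180). The top crop shows the pointer facing left, towards the four brass dots. Next I work out coarse positions.

```bash
python3 - <<'E'
from h import *
p=vision.camera('top')
for n,u,v,z in [('knob',325,223,.075),('c_a',211,190,.062),('c_b',175,221,.062),('c_c',220,228,.062),('handle',417,244,.1),('orange',245,172,.062),('tray',443,185,.02),('pin',350,222,.03)]:
    print(n,np.round(ray(p,u,v,z),3))
w=snap('wrist','w0'); o=status.get_obs()
T=Ro.from_euler('xyz',o['eef_rot']).as_matrix()
C=-np.array(w['R']).T@w['t']; print('cam in tool',T.T@(C-o['ee_pos']), np.round(np.array(w['R'])@T,3), w['K'])
E
```

```text
knob [ 0.451 -0.022  0.075]
c_a [0.547 0.306 0.062]
c_b [0.456 0.405 0.062]
c_c [0.437 0.276 0.062]
handle [ 0.391 -0.274  0.1  ]
orange [0.601 0.21  0.062]
tray [ 0.574 -0.374  0.02 ]
pin [ 0.46  -0.096  0.03 ]
cam in tool [ 0.0785498  -0.00071574 -0.20774524] [[ 0.001  1.     0.001]
 [-0.963  0.001 -0.271]
 [-0.271 -0.001  0.963]] [[279.74397477   0.         317.20595678]
 [  0.         279.74397477 199.37557293]
 [  0.           0.           1.        ]]
```

```bash
cat >> h.py <<'E'
def need(x,y,z,yaw,frm=None):
    "shift/turn in pendant units from a pose (default measured) to x,y,z,yaw pointing down"
    o=status.get_obs()
    p,R=(o['ee_pos'],Ro.from_euler('xyz',o['eef_rot'])) if frm is None else (np.array(frm[:3]),Ro.from_euler('xyz',[np.pi,0,frm[3]]))
    T=Ro.from_euler('xyz',[np.pi,0,yaw])
    d=R.inv().apply(np.array([x,y,z])-p)/0.5; r=(R.inv()*T).as_rotvec()/(np.pi/2)
    print(np.round(d,4),np.round(r,4),'rows',round(max(np.linalg.norm(d)/.1,np.linalg.norm(r)/.0954),1))
E
python3 -c "
from h import *
need(.50,0,.22,np.pi/2)"
```

```text
[-0.9124 -0.6906 -0.0875] [-0.     -0.      0.7315] rows 11.5
```

```bash
R='' ; python3 -m pendant '[-0.9124,-0.6906,-0.0875,0,0,0.7315,1,-0.9124,-0.6906,-0.0875,0,0,0.7315,1,-0.9124,-0.6906,-0.0875,0,0,0.7315,1,-0.9124,-0.6906,-0.0875,0,0,0.7315,1,-0.9124,-0.6906,-0.0875,0,0,0.7315,1,-0.9124,-0.6906,-0.0875,0,0,0.7315,1,-0.9124,-0.6906,-0.0875,0,0,0.7315,1,-0.9124,-0.6906,-0.0875,0,0,0.7315,1,-0.9124,-0.6906,-0.0875,0,0,0.7315,1,-0.9124,-0.6906,-0.0875,0,0,0.7315,1,-0.9124,-0.6906,-0.0875,0,0,0.7315,1,-0.9124,-0.6906,-0.0875,0,0,0.7315,1]'
python3 -m pendant '[0,0,0,0,0,0,1,0,0,0,0,0,0,1,0,0,0,0,0,0,1]'
python3 - <<'E'
from h import *
need(.50,0,.22,np.pi/2)
p=snap('wrist','w1')
np.save('w1.npy',p,allow_pickle=True)
for n in ['knob_grip','pointer_tip','pawl_tab','index_pin','dummy1','jig']:
    for s in silhouettes(n,p)[:5]:
        ys,xs=np.nonzero(s['region']); print(n,round(s['score'],2),s['extent'],round(xs.mean(),1),round(ys.mean(),1),np.round(ray(p,xs.mean(),ys.mean(),.06),3))
i=cv2.cvtColor(p['pixels'],cv2.COLOR_RGB2BGR); cv2.imwrite('pics/w1b.png',cv2.resize(i,(800,500),interpolation=cv2.INTER_CUBIC))
E
```

```text
time_s: 2.5
ee_pos: [0.5011, -0.0033, 0.2201]
eef_rot: [3.141, 0.0, 1.568]
force: [0.2, 0.5, 0.6]
grip_width: 0.094
grip_force: 0.0
time_s: 2.8
ee_pos: [0.4996, 0.0009, 0.22]
eef_rot: [-3.142, -0.0, 1.572]
force: [0.1, 0.6, 0.7]
grip_width: 0.094
grip_force: 0.0
[-0.0018  0.0007  0.    ] [-0.     -0.0001  0.0006] rows 0.0
knob_grip 0.82 [264.2, 157.8, 317.3, 224.3] 287.5 194.4 [ 0.459 -0.018  0.06 ]
pointer_tip 0.71 [261.2, 151.5, 318.3, 231.8] 287.7 194.0 [ 0.46  -0.017  0.06 ]
pawl_tab 0.8 [264.6, 214.2, 315.6, 267.9] 293.1 242.9 [ 0.465 -0.09   0.06 ]
pawl_tab 0.69 [261.0, 156.6, 317.0, 227.7] 287.5 194.3 [ 0.459 -0.018  0.06 ]
index_pin 0.59 [259.5, 153.0, 317.7, 227.8] 287.4 194.3 [ 0.459 -0.018  0.06 ]
dummy1 0.97 [387.7, 98.3, 429.3, 143.2] 407.8 119.7 [0.614 0.08  0.06 ]
dummy1 0.83 [385.3, 146.4, 425.8, 192.1] 406.1 170.1 [0.618 0.016 0.06 ]
dummy1 0.83 [386.7, 190.1, 422.7, 233.6] 405.8 212.0 [ 0.622 -0.043  0.06 ]
dummy1 0.67 [371.5, 1.2, 430.2, 44.0] 396.7 18.6 [0.591 0.192 0.06 ]
dummy1 0.59 [386.7, 240.4, 422.5, 278.8] 395.8 263.5 [ 0.615 -0.122  0.06 ]
jig 0.82 [220.2, 70.9, 433.9, 290.3] 316.0 173.8 [0.498 0.01  0.06 ]
```

View pics/w1b.png

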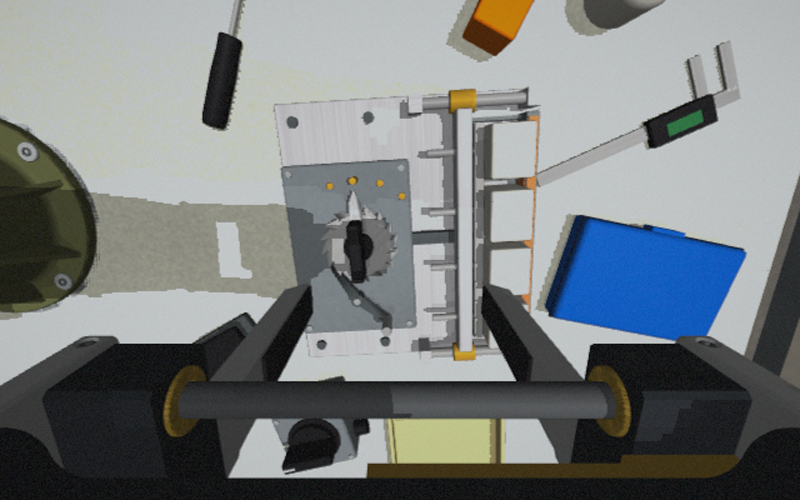

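The wrist view shows the jig with the knob at px (287,195). The brass dots are near (264,149), (282,145), (304,147) and (322,157) (unscaled), the tab is at (310,265), and the dummies sit along x≈408. I'll enlarge this to measure more exactly and find the tall pin.

```bash
python3 - <<'E'
import cv2
i=cv2.imread('pics/w1.png')[125:285,215:435]; cv2.imwrite('pics/w1c.png',cv2.resize(i,None,fx=3.6,fy=3.6,interpolation=cv2.INTER_CUBIC))
E
```

```text
(no output)
```

View pics/w1c.png

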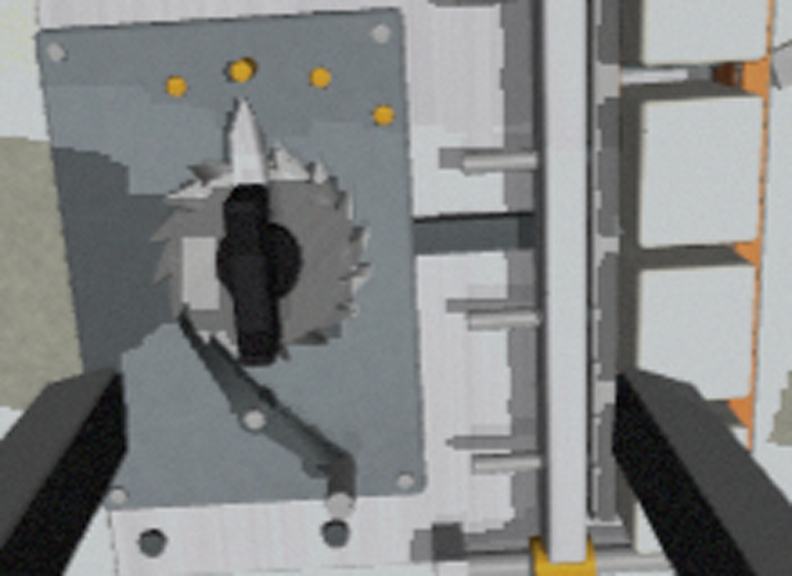

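```bash
python3 - <<'E'
from h import *
p=np.load('w1.npy',allow_pickle=True).item()
c=lambda u,v,z: ray(p,u/3.6+215,v/3.6+125,z)[:2]
jig=[((26,-97),c(340,501,.068),1),((142,59.5),c(640,100,.074),.7),((186,59.5),c(760,95,.074),.7),((186,5.5),c(757,238,.074),.7),((142,5.5),c(642,247,.074),.7),((142,-5.5),c(640,268,.074),.7),((186,-5.5),c(755,264,.074),.7)]
h=[ray(p,*a,.012)[:2] for a in [(233.6,97.6),(293.6,93.6),(257.2,275.6),(308.1,273.1)]]
s=[c(*a,.028) for a in [(56,52),(380,33),(118,495),(405,480)]]
pl=[c(176,87,.029),c(242,72,.029),c(320,77,.029),c(384,115,.029)]
print('holes',np.round(h,4).tolist()); print('screws',np.round(s,4).tolist()); print('plugs',np.round(pl,4).tolist())
A=np.array([j[0] for j in jig])/1000;B=np.array([j[1] for j in jig])
from scipy.optimize import least_squares
f=lambda q,S=1:(A@np.array([[np.cos(q[2]),np.sin(q[2])],[-np.sin(q[2]),np.cos(q[2])]])+q[:2]-B).ravel()
r=least_squares(f,[.45,-.02,0]);print(r.x,np.round(f(r.x).reshape(-1,2)*1000,1).tolist())
q=r.x
Rz=np.array([[np.cos(q[2]),-np.sin(q[2])],[np.sin(q[2]),np.cos(q[2])]])
J=lambda X:np.round(((np.array(X)-q[:2])@Rz)*1000,1).tolist()
print('jig frame holes',J(h),'screws',J(s),'plugs',J(pl),'pivot',J([c(254,419,.036)]),'ptr',J([c(244,97,.044)]),'hub',J([c(258,260,.08)]))
for pp in pl: 
    d=np.array(J([pp])[0]); print(np.hypot(*d),np.degrees(np.arctan2(d[1],d[0])))
E
```

```text
holes [[0.3822, 0.1095], [0.4664, 0.1149], [0.3994, -0.1713], [0.4847, -0.1664]]
screws [[0.3781, 0.0531], [0.5041, 0.0605], [0.3896, -0.1383], [0.5161, -0.1306]]
plugs [[0.4243, 0.0398], [0.4504, 0.0456], [0.4808, 0.0438], [0.5059, 0.029]]
[ 0.45589116 -0.02558394  0.05740151] [[-1.3, -2.0], [-0.1, 1.9], [2.2, 2.6], [0.8, -0.0], [-1.7, 0.9], [-1.0, -2.2], [1.2, -1.2]]
jig frame holes [[-65.8, 139.1], [18.5, 139.6], [-64.8, -142.2], [20.6, -142.2]] screws [[-73.2, 83.0], [53.1, 83.2], [-72.6, -108.7], [54.0, -108.3]] plugs [[-27.8, 67.1], [-1.4, 71.4], [28.8, 67.8], [53.0, 51.6]] pivot [[-8.4, -72.2]] ptr [[0.4, 63.2]] hub [[4.9, 8.9]]
72.63091628225544 112.50456963546132
71.41372417119835 91.12330271407544
73.66328800698486 66.98524558121002
73.96999391645237 44.233180669399154
```

The fit is good. In the jig frame the plugs come out at 112.5°, 90°, 67° and 45° and radius about 73, so the jig pose is about (0.456, -0.026, 0.058). The shaded, taller-looking dot is the one at 90° (tooth 6). Next is the release-tab push.

```bash
cat >> h.py <<'E'
Q=np.array([.456,-.026,.0575])
def W(x,y):
    c,s=np.cos(Q[2]),np.sin(Q[2]); return Q[0]+(c*x-s*y)/1000, Q[1]+(s*x+c*y)/1000
E
python3 - <<'E'
from h import *
d=np.array([.65,.76]); yaw=np.arctan2(.76,.65)+Q[2]; t=np.array([26,-97])
a=W(*(t-32*d)); need(*a,.045,yaw); print(a,yaw)
need(*a,.12,yaw)
E
```

```text
[-0.2944 -0.0638  0.3501] [ 1.000e-04 -0.000e+00  4.142e-01] rows 4.6
(np.float64(0.46816346274203563), np.float64(-0.14682066286080006)) 0.9207546529404174
[-0.2944 -0.0637  0.2001] [ 1.000e-04 -0.000e+00  4.142e-01] rows 4.3
```

```bash
python3 -m pendant '[-0.2944,-0.0638,0.2,0,0,0.414,-1,-0.2944,-0.0638,0.2,0,0,0.414,-1,-0.2944,-0.0638,0.2,0,0,0.414,-1,-0.2944,-0.0638,0.2,0,0,0.414,-1,-0.2944,-0.0638,0.2,0,0,0.414,-1,-0.2944,-0.0638,0.2,0,0,0.414,-1,-0.2944,-0.0638,0.2,0,0,0.414,-1,-0.2944,-0.0638,0.25,0,0,0.414,-1,-0.2944,-0.0638,0.3,0,0,0.414,-1,-0.2944,-0.0638,0.35,0,0,0.414,-1,-0.2944,-0.0638,0.35,0,0,0.414,-1,-0.2944,-0.0638,0.35,0,0,0.414,-1]' 10
python3 -m pendant '[0.01,0,0,0,0,0,-1,0.02,0,0,0,0,0,-1,0.03,0,0,0,0,0,-1,0.035,0,0,0,0,0,-1,0.04,0,0,0,0,0,-1,0.045,0,0,0,0,0,-1,0.05,0,0,0,0,0,-1,0.055,0,0,0,0,0,-1,0.06,0,0,0,0,0,-1,0.065,0,0,0,0,0,-1,0.068,0,0,0,0,0,-1,0.068,0,0,0,0,0,-1]'
python3 - <<'E'
from h import *
p=snap('wrist','w2'); i=cv2.imread('pics/w2.png'); cv2.imwrite('pics/w2b.png',i)
E
```

```text
time_s: 4.35
ee_pos: [0.4686, -0.1469, 0.0459]
eef_rot: [3.141, -0.0, 0.922]
force: [0.7, -0.3, -0.3]
grip_width: 0.0019
grip_force: 0.0
time_s: 5.55
ee_pos: [0.4888, -0.12, 0.045]
eef_rot: [-3.142, 0.0, 0.921]
force: [-0.1, -0.2, 0.6]
grip_width: 0.0002
grip_force: 0.0
```

View pics/w2b.png

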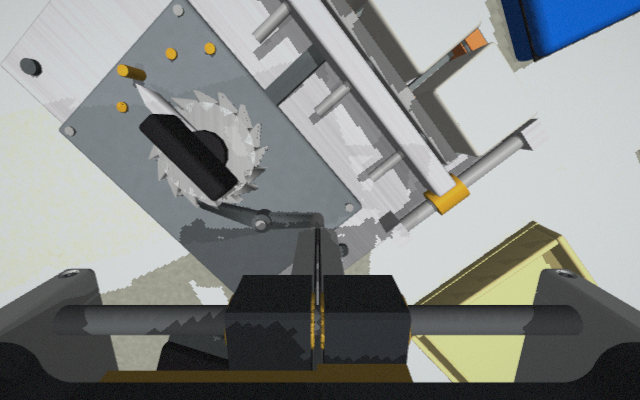

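The tall pin shows clearly at px (130,72), the hole the pointer faces now, so the target is tooth 6. The finger is at the tab at (318,220) with no force yet, so I push on.

```bash
python3 -m pendant '[0.006,0,0,0,0,0,-1,0.012,0,0,0,0,0,-1,0.016,0,0,0,0,0,-1,0.016,0,0,0,0,0,-1]'
python3 -m pendant '[0.005,0,0,0,0,0,-1,0.01,0,0,0,0,0,-1,0.01,0,0,0,0,0,-1]'
python3 - <<'E'
from h import *
p=snap('wrist','w3'); i=cv2.imread('pics/w3.png')[0:280,0:500]; cv2.imwrite('pics/w3b.png',cv2.resize(i,None,fx=1.6,fy=1.6))
E
```

```text
time_s: 6.0
ee_pos: [0.4937, -0.1136, 0.045]
eef_rot: [3.142, -0.0, 0.921]
force: [0.1, 0.2, 0.0]
grip_width: 0.0004
grip_force: 0.0
time_s: 6.3
ee_pos: [0.4967, -0.1096, 0.045]
eef_rot: [3.142, -0.0, 0.921]
force: [-0.2, -0.9, -0.8]
grip_width: 0.0005
grip_force: 0.0
```

View pics/w3b.png

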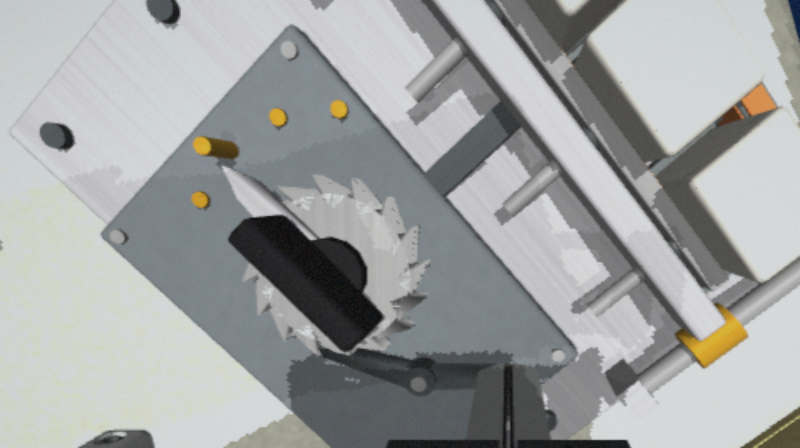

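```bash
python3 - <<'E'
from h import *
p=snap('wrist','w4'); o=status.get_obs(); print(o['force'],o['ee_pos'])
pts={'tabtop':(*W(26,-97),.068),'tabbot':(*W(26,-97),.03),'pivot':(*W(-8,-68),.036),'tcp':o['ee_pos'],'lifted':(*W(26+9,-97+10.6),.068),'axis':(*W(0,0),.041),'pin':(*W(0,74),.048)}
i=cv2.imread('pics/w4.png')
for n,X in pts.items():
    u=proj(p,np.array(X))[0]; print(n,np.round(u)); cv2.drawMarker(i,tuple(int(a) for a in u),(0,0,255),0,6,1)
cv2.imwrite('pics/w4b.png',cv2.resize(i[100:300,160:420],None,fx=3,fy=3))
E
```

```text
[-0.34738165  0.25870114 -0.36349659] [ 0.49657169 -0.10975082  0.04498344]
tabtop [316. 254.]
tabbot [316. 233.]
pivot [263. 236.]
tcp [316. 224.]
lifted [316. 236.]
axis [208. 170.]
pin [125.  90.]
```

View pics/w4b.png

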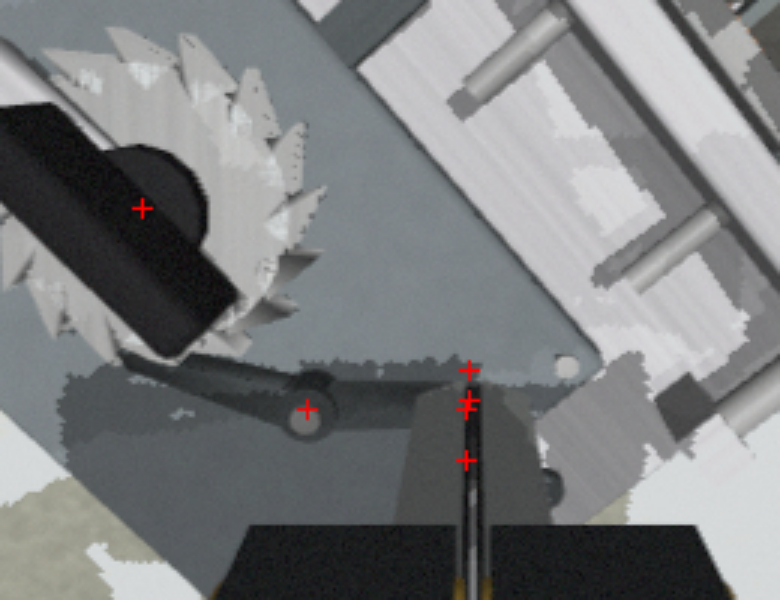

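The wrist view shows the finger over the tab's rest spot, but the pawl looks unmoved and the force is nil. I'll check from the scene camera.

```bash
python3 - <<'E'
from h import *
p=snap('scene','s5'); 
i=cv2.imread('pics/s5.png')
for n,X in {'tabtop':(*W(26,-97),.068),'tcp':status.get_obs()['ee_pos']}.items(): print(n,proj(p,np.array(X)))
cv2.imwrite('pics/s5b.png',cv2.resize(i[150:270,200:360],None,fx=5,fy=5,interpolation=cv2.INTER_CUBIC))
E
```

```text
tabtop [[247.70065379 201.64564384]]
tcp [[253.82804049 210.46794207]]
```

View pics/s5b.png

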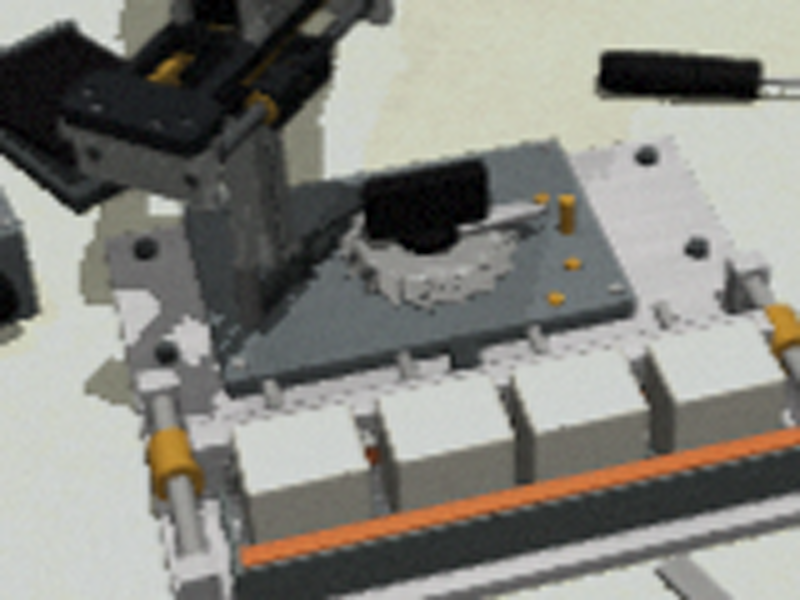

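```bash
python3 -m pendant '[0,0,-0.1,0,0,0,-1,0,0,-0.17,0,0,0,-1,0,0,-0.17,0,0,0,-1,0,0,-0.17,0,0,0,-1]'
python3 - <<'E'
from h import *
need(*W(26,-97),.13,np.arctan2(.76,.65)+Q[2]+np.pi/2)
E
```

```text
time_s: 6.85
ee_pos: [0.4967, -0.1099, 0.1302]
eef_rot: [3.141, -0.0, 0.92]
force: [0.5, -0.0, 0.5]
grip_width: 0.0007
grip_force: 0.0
[-0.0293 -0.0007  0.0004] [ 7.0000e-04  3.0000e-04 -1.0002e+00] rows 10.5
```

```bash
python3 -m pendant '[-0.0293,-0.0007,0,0,0,-1,-0.15,-0.0293,-0.0007,0,0,0,-1,-0.15,-0.0293,-0.0007,0,0,0,-1,-0.15,-0.0293,-0.0007,0,0,0,-1,-0.15,-0.0293,-0.0007,0,0,0,-1,-0.15,-0.0293,-0.0007,0,0,0,-1,-0.15,-0.0293,-0.0007,0,0,0,-1,-0.15,-0.0293,-0.0007,0,0,0,-1,-0.15,-0.0293,-0.0007,0,0,0,-1,-0.15,-0.0293,-0.0007,0,0,0,-1,-0.15,-0.0293,-0.0007,0,0,0,-1,-0.15,-0.0293,-0.0007,0,0,0,-1,-0.15]'
python3 -m pendant '[0,0,0,0,0,0,-0.15,0,0,0,0,0,0,-0.15]'
python3 - <<'E'
from h import *
need(*W(26,-97),.042,np.arctan2(.76,.65)+Q[2]+np.pi/2)
p=snap('wrist','w6')
for n in ['pawl_tab','index_pin']:
    for s in silhouettes(n,p)[:3]: print(n,s['score'],s['extent'])
i=cv2.imread('pics/w6.png')
for n,X in {'tabtop':(*W(26,-97),.068),'pivot':(*W(-8,-68),.036),'pin':(*W(0,74),.048)}.items():
    u=proj(p,np.array(X))[0]; print(n,np.round(u)); cv2.drawMarker(i,tuple(int(a) for a in u),(0,0,255),0,6,1)
cv2.imwrite('pics/w6b.png',cv2.resize(i[100:320,180:480],None,fx=2.6,fy=2.6))
E
```

```text
time_s: 8.05
ee_pos: [0.4868, -0.1211, 0.1285]
eef_rot: [-3.141, -0.002, 2.492]
force: [-0.0, -0.0, -1.0]
grip_width: 0.0397
grip_force: 0.0
time_s: 8.25
ee_pos: [0.4872, -0.1212, 0.1294]
eef_rot: [-3.141, -0.001, 2.489]
force: [0.4, -0.6, -0.3]
grip_width: 0.0402
grip_force: 0.0
[-0.0009  0.0003  0.1749] [-0.0002 -0.0006 -0.0014] rows 1.7
pawl_tab 0.71 [309.5, 105.0, 335.1, 207.6]
pawl_tab 0.4 [452.6, 185.0, 535.2, 253.2]
pawl_tab 0.19 [334.8, 67.8, 426.3, 160.8]
index_pin 0.63 [425.4, 61.2, 444.5, 72.8]
tabtop [318. 202.]
pivot [318. 154.]
pin [438.  63.]
```

View pics/w6b.png

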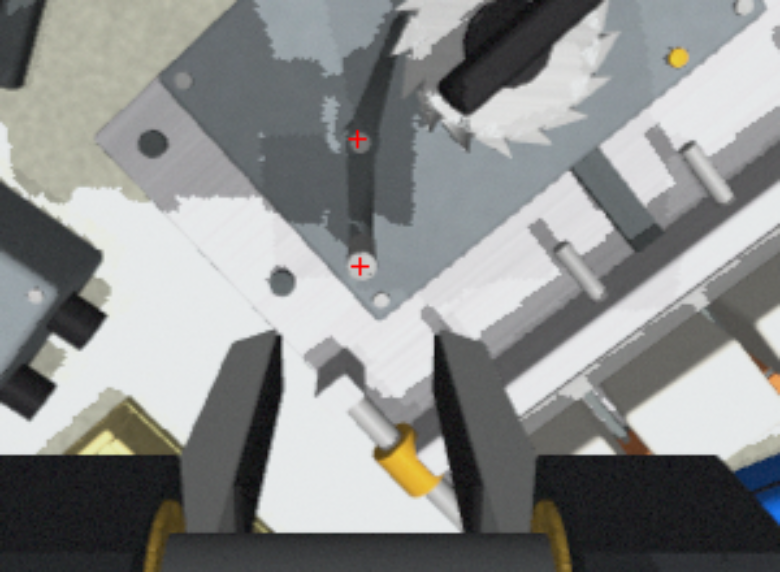

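The wrist view shows the tab top at its predicted pixel (crop (360,266)), centred between the open fingers, so I descend and grip it.

```bash
python3 -m pendant '[0,0,0.08,0,0,0,-0.15,0,0,0.14,0,0,0,-0.15,0,0,0.172,0,0,0,-0.15,0,0,0.172,0,0,0,-0.15,0,0,0.172,0,0,0,-1,0,0,0.172,0,0,0,-1,0,0,0.172,0,0,0,-1,0,0,0.172,0,0,0,-1]' 12
python3 -m pendant '[0,0.008,0,0,0,0,-1,0,0.016,0,0,0,0,-1,0,0.022,0,0,0,0,-1,0,0.026,0,0,0,0,-1,0,0.03,0,0,0,0,-1,0,0.03,0,0,0,0,-1,0,0.03,0,0,0,0,-1,0,0.03,0,0,0,0,-1,0,0.03,0,0,0,0,-1]'
python3 -m pendant '[0,0,0,0,0,0,-1,0,0,0,0,0,0,-1,0,0,0,0,0,0,-1,0,0,0,0,0,0,-1,0,0,0,0,0,0,-1,0,0,0,0,0,0,-1,0,0,0,0,0,0,-1,0,0,0,0,0,0,-1,0,0,0,0,0,0,-1,0,0,0,0,0,0,-1,0,0,0,0,0,0,-1,0,0,0,0,0,0,-1]'
python3 - <<'E'
from h import *
p=snap('wrist','w7')
i=cv2.imread('pics/w7.png')
cv2.imwrite('pics/w7b.png',cv2.resize(i[20:320,180:480],None,fx=1.9,fy=1.9))
E
```

```text
time_s: 9.2
ee_pos: [0.4877, -0.1214, 0.0447]
eef_rot: [3.141, 0.001, 2.491]
force: [0.2, 0.0, 0.5]
grip_width: 0.0113
grip_force: 0.0
time_s: 10.1
ee_pos: [0.4965, -0.1094, 0.044]
eef_rot: [3.142, 0.0, 2.491]
force: [-0.4, -0.0, 0.5]
grip_width: 0.0004
grip_force: 0.0
time_s: 11.3
ee_pos: [0.4965, -0.1093, 0.044]
eef_rot: [-3.142, -0.0, 2.491]
force: [0.4, 0.0, 0.5]
grip_width: 0.0004
grip_force: 0.0
```

View pics/w7b.png

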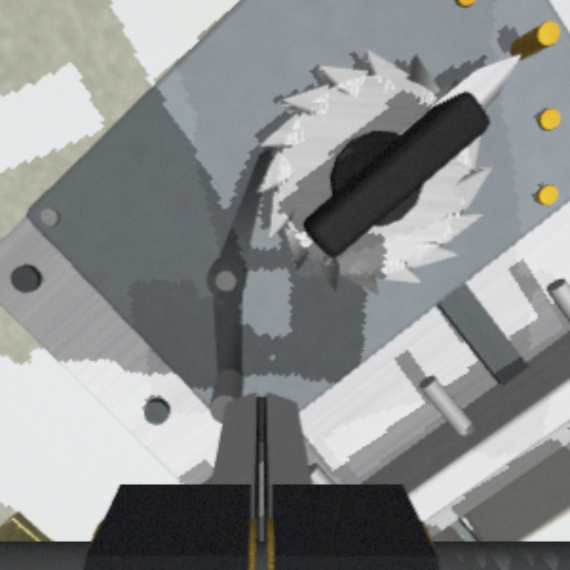

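```bash
python3 - <<'E'
from h import *
p=vision.camera('wrist')
c,s=np.cos(Q[2]),np.sin(Q[2])
J=lambda X:np.round([(c*(X[0]-Q[0])+s*(X[1]-Q[1]))*1000,(-s*(X[0]-Q[0])+c*(X[1]-Q[1]))*1000],1)
for n,u,v,z in [('tab',225,385,.068),('tab',225,385,.03),('pivot',225,280,.036),('pivot',225,280,.03),('pin',547,33,.048),('hub',370,180,.05)]: print(n,z,J(ray(p,u/1.9+180,v/1.9+20,z)))
o=status.get_obs(); print('tcp',J(o['ee_pos']),proj(p,o['ee_pos']),proj(p,np.array([*W(26,-97),.068])))
E
```

```text
tab 0.068 [ 19.3 -89.7]
tab 0.03 [  28.3 -101. ]
pivot 0.036 [ -7.3 -68.9]
pivot 0.03 [ -6.8 -69.9]
pin 0.048 [-0.3 73.2]
hub 0.05 [-1.5 -2.4]
tcp [ 35.6 -85.5] [[318.05278966 223.51940187]] [[296.94593758 235.68731645]]
```

```bash
python3 -m pendant '[0,0,-0.08,0,0,0,-1,0,0,-0.08,0,0,0,-1,0,-0.03,-0.08,0,0,0,-0.15,0,-0.03,-0.08,0,0,0,-0.15,0,-0.03,-0.08,0,0,0,-0.15,0,-0.03,-0.08,0,0,0,-0.15,0,-0.03,-0.03,0,0,0,-0.15,0,-0.03,0.02,0,0,0,-0.15,0,-0.03,0.02,0,0,0,-0.15,0,-0.03,0.02,0,0,0,-0.15]' 
python3 - <<'E'
from h import *
p=snap('wrist','w8')
i=cv2.imread('pics/w8.png')
o=status.get_obs(); print(o['force'])
for X in [(*W(26,-97),.068),(*W(26,-97),.03)]: print(proj(p,np.array(X)))
cv2.imwrite('pics/w8b.png',cv2.resize(i[130:290,230:410],None,fx=3.6,fy=3.6,interpolation=cv2.INTER_CUBIC))
E
```

```text
time_s: 12.4
ee_pos: [0.4875, -0.1212, 0.0343]
eef_rot: [-3.141, -0.001, 2.491]
force: [0.6, -0.1, -0.7]
grip_width: 0.0403
grip_force: 0.0
[ 0.51574477  0.7424452  -0.141274  ]
[[317.96754804 241.43700048]]
[[317.90409816 221.84597113]]
```

View pics/w8b.png

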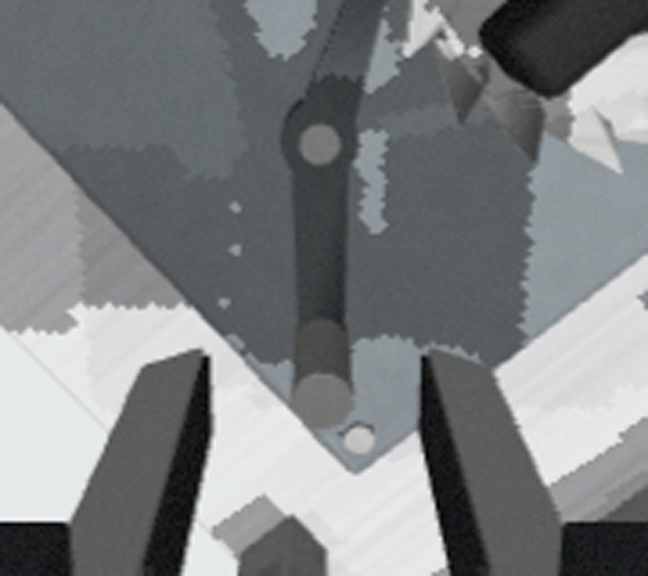

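The tab stands squarely between the fingers at crop (322,398). I close and read the width.

```bash
for i in 1; do python3 -m pendant '[0,0,0,0,0,0,-0.6,0,0,0,0,0,0,-0.6,0,0,0,0,0,0,-1,0,0,0,0,0,0,-1]' 15; python3 -m pendant '[0,0,0,0,0,0,-1,0,0,0,0,0,0,-1]'; python3 -m pendant '[0,0,0,0,0,0,-1]'; done
```

```text
time_s: 12.85
ee_pos: [0.4878, -0.1211, 0.0344]
eef_rot: [3.141, 0.001, 2.491]
force: [6.7, 9.5, 0.8]
grip_width: 0.0113
grip_force: 6.6
time_s: 13.05
ee_pos: [0.4881, -0.1208, 0.0344]
eef_rot: [3.14, 0.001, 2.491]
force: [4.3, 4.7, 0.6]
grip_width: 0.0109
grip_force: 15.0
time_s: 13.15
ee_pos: [0.4881, -0.1208, 0.0344]
eef_rot: [3.14, 0.001, 2.491]
force: [3.2, 3.9, 0.1]
grip_width: 0.011
grip_force: 15.0
```

It's gripped this time: 11 mm wide at 15 N. Now push and hold.

```bash
python3 -m pendant '[0,0.008,0,0,0,0,-1,0,0.014,0,0,0,0,-1,0,0.02,0,0,0,0,-1,0,0.024,0,0,0,0,-1,0,0.028,0,0,0,0,-1,0,0.028,0,0,0,0,-1,0,0.028,0,0,0,0,-1,0,0.028,0,0,0,0,-1]'
python3 -m pendant '[0,0,0,0,0,0,-1,0,0,0,0,0,0,-1,0,0,0,0,0,0,-1,0,0,0,0,0,0,-1,0,0,0,0,0,0,-1,0,0,0,0,0,0,-1,0,0,0,0,0,0,-1,0,0,0,0,0,0,-1,0,0,0,0,0,0,-1,0,0,0,0,0,0,-1,0,0,0,0,0,0,-1,0,0,0,0,0,0,-1]'
python3 -m pendant '[0,0,0,0,0,0,-1,0,0,0,0,0,0,-1,0,0,0,0,0,0,-1,0,0,0,0,0,0,-1,0,0,0,0,0,0,-1,0,0,0,0,0,0,-1,0,0,0,0,0,0,-1,0,0,0,0,0,0,-1,0,0,0,0,0,0,-1,0,0,0,0,0,0,-1,0,0,0,0,0,0,-1,0,0,0,0,0,0,-1]'
python3 - <<'E'
from h import *
p=snap('wrist','w9')
i=cv2.imread('pics/w9.png')
cv2.imwrite('pics/w9b.png',cv2.resize(i[0:300,200:520],None,fx=1.5,fy=1.5,interpolation=cv2.INTER_CUBIC))
E
```

```text
time_s: 13.95
ee_pos: [0.4955, -0.1105, 0.0342]
eef_rot: [-3.14, -0.0, 2.491]
force: [-3.9, -3.6, 3.8]
grip_width: 0.0106
grip_force: 15.0
time_s: 15.15
ee_pos: [0.4955, -0.1105, 0.0342]
eef_rot: [-3.14, -0.0, 2.491]
force: [-4.4, -5.0, 4.5]
grip_width: 0.0109
grip_force: 15.0
time_s: 16.35
ee_pos: [0.4955, -0.1105, 0.0342]
eef_rot: [-3.14, -0.0, 2.491]
force: [-4.9, -4.0, 4.4]
grip_width: 0.0109
grip_force: 15.0
```

View pics/w9b.png

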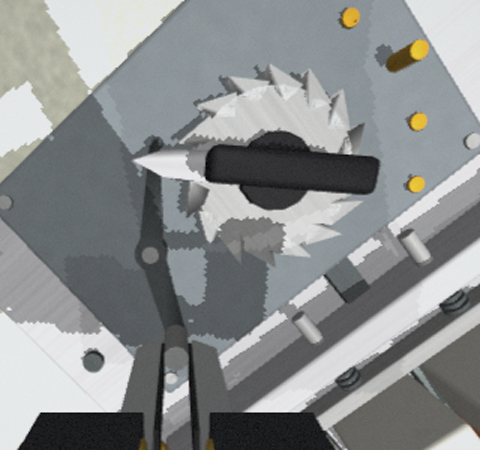

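The pointer has run back to the lower-left stop (wing tip at crop (135,160)) and the bar is let off. I let the tab go and survey the jig and cells, using model fits to the network silhouettes.

```bash
python3 -m pendant '[0,-0.01,0,0,0,0,-1,0,-0.02,0,0,0,0,-1,0,-0.03,0,0,0,0,-1,0,-0.03,0,0,0,0,-1,0,-0.03,0,0,0,0,-0.15,0,-0.03,0,0,0,0,-0.15,0,-0.03,0,0,0,0,-0.15,0,-0.03,0,0,0,0,-0.15,0,-0.03,-0.1,0,0,0,-0.15,0,-0.03,-0.2,0,0,0,-0.15,0,-0.03,-0.3,0,0,0,-0.15,0,-0.03,-0.3,0,0,0,-0.15]'
cat >> h.py <<'E'
from scipy.optimize import minimize
def boxmask(p,x,y,yaw,dx,dy,z0,z1):
    c,s=np.cos(yaw),np.sin(yaw)
    P=[[x+c*a-s*b,y+s*a+c*b,z] for a in(-dx/2,dx/2) for b in(-dy/2,dy/2) for z in(z0,z1)]
    h=cv2.convexHull(proj(p,np.array(P)).astype(np.float32))
    m=np.zeros((400,640),np.uint8); cv2.fillConvexPoly(m,np.round(h*16).astype(np.int32),1,cv2.LINE_8,4); return m>0
def fitbox(p,region,dx,dy,z0,z1,yaws):
    ys,xs=np.nonzero(region); c=ray(p,xs.mean(),ys.mean(),(z0+2*z1)/3)
    f=lambda q:1-(boxmask(p,*q,dx,dy,z0,z1)&region).sum()/max(1,(boxmask(p,*q,dx,dy,z0,z1)|region).sum())
    best=min((minimize(f,[c[0],c[1],a],method='Nelder-Mead',options=dict(initial_simplex=[[c[0],c[1],a],[c[0]+.01,c[1],a],[c[0],c[1]+.01,a],[c[0],c[1],a+.15]],maxiter=150)) for a in yaws),key=lambda r:r.fun)
    return np.round(best.x,4),round(1-best.fun,3)
def colour(p,region): return np.round(p['pixels'][region].mean(0)).astype(int)
E
python3 -c "
from h import *
need(.50,0,.25,np.pi/2)"
```

```text
time_s: 17.6
ee_pos: [0.489, -0.1228, 0.1903]
eef_rot: [3.138, 0.009, 2.491]
force: [0.2, 0.3, -0.9]
grip_width: 0.0405
grip_force: 0.0
[ 0.1301  0.2092 -0.1199] [0.0047 0.0046 0.586 ] rows 6.1
```

```bash
python3 -m pendant '[0.13,0.209,-0.12,0,0,0.586,1,0.13,0.209,-0.12,0,0,0.586,1,0.13,0.209,-0.12,0,0,0.586,1,0.13,0.209,-0.12,0,0,0.586,1,0.13,0.209,-0.12,0,0,0.586,1,0.13,0.209,-0.12,0,0,0.586,1,0.13,0.209,-0.12,0,0,0.586,1,0.13,0.209,-0.12,0,0,0.586,1,0.13,0.209,-0.12,0,0,0.586,1]'
cat > survey.py <<'E'
from h import *
import sys
o=status.get_obs(); print(np.round(o['ee_pos'],4),np.round(o['eef_rot'],3))
p=snap('wrist',sys.argv[1])
c,s=np.cos(Q[2]),np.sin(Q[2])
J=lambda X:np.round([(c*(X[0]-Q[0])+s*(X[1]-Q[1]))*1000,(-s*(X[0]-Q[0])+c*(X[1]-Q[1]))*1000],1)
for n in sys.argv[2:]:
    for S in silhouettes(n,p)[:7]:
        if S['score']<.3: continue
        r=np.array(S['region']); q0=ray(p,*[np.mean(a) for a in np.nonzero(r)[::-1]],.05)
        injig=n[0]=='d' and -.15<q0[1]<.13
        z0=.012 if injig else 0
        q,f=fitbox(p,r,.044,.054,z0,z0+.062,[Q[2]] if injig else [-.6,0,.6,1.2,1.8])
        print(n,round(S['score'],2),S['extent'],colour(p,r),q,f,J(q))
E
python3 survey.py v1 dummy1
python3 -m pendant '[0.66,-0.06,-0.06,0,0,0,1,0.66,-0.06,-0.06,0,0,0,1,0.66,-0.06,-0.06,0,0,0,1,0.66,-0.06,-0.06,0,0,0,1,0.66,-0.06,-0.06,0,0,0,1,0.66,-0.06,-0.06,0,0,0,1,0.66,-0.06,-0.06,0,0,0,1,0.66,-0.06,-0.06,0,0,0,1,0.66,-0.06,-0.06,0,0,0,1,0.66,-0.06,-0.06,0,0,0,1,0.66,-0.06,-0.06,0,0,0,1]'
python3 survey.py v2 cell1
```

```text
time_s: 18.5
ee_pos: [0.4982, 0.0004, 0.2436]
eef_rot: [-3.141, -0.0, 1.573]
force: [0.2, 0.3, 0.3]
grip_width: 0.094
grip_force: 0.0
[4.982e-01 4.000e-04 2.436e-01] [-3.141 -0.     1.573]
dummy1 0.97 [368.6, 0.0, 426.9, 45.4] [157  97  14] [ 0.6011  0.2139 -0.4924] 0.954 [158.6 231.2]
dummy1 0.95 [380.5, 145.3, 419.8, 186.2] [162 164 162] [0.6175 0.0155 0.0966] 0.915 [163.6  32.2]
dummy1 0.92 [384.0, 100.2, 421.9, 143.2] [168 170 169] [ 0.614   0.0796 -0.0014] 0.909 [163.8  96.3]
dummy1 0.73 [381.6, 226.5, 418.2, 268.1] [97 96 93] [ 0.6256 -0.1141  0.1457] 0.156 [164.3 -97.7]
time_s: 19.7
ee_pos: [0.4687, 0.3294, 0.2741]
eef_rot: [3.141, 0.0, 1.57]
force: [-0.2, 0.8, 0.4]
grip_width: 0.0937
grip_force: 0.0
[0.4687 0.3294 0.2741] [3.141 0.    1.57 ]
cell1 0.97 [279.6, 177.8, 309.6, 223.1] [111 100  76] [ 0.4379  0.2802 -0.0156] 0.916 [ -0.5 306.7]
cell1 0.95 [157.7, 168.0, 213.2, 221.0] [20 79 35] [0.2497 0.2907 0.5129] 0.903 [-187.8  328. ]
cell1 0.8 [347.5, 162.8, 388.8, 203.8] [143 132 100] [ 0.55    0.3131 -0.4259] 0.919 [113.3 333.1]
cell1 0.72 [289.8, 97.3, 331.1, 141.4] [161 147 111] [ 0.458   0.4084 -0.2569] 0.943 [ 27.  433.6]
cell1 0.68 [261.2, 266.9, 418.5, 383.5] [124 125 124] [0.5485 0.1184 1.2946] 0.15 [100.6 138.8]
```

```bash
python3 -m pendant '[-0.7,0.06,0,0,0,0,1,-0.7,0.06,0,0,0,0,1,-0.7,0.06,0,0,0,0,1,-0.7,0.06,0,0,0,0,1,-0.7,0.06,0,0,0,0,1,-0.7,0.06,0,0,0,0,1,-0.7,0.06,0,0,0,0,1,-0.7,0.06,0,0,0,0,1]'
python3 -m pendant '[-0.5,0.03,-0.04,0,0,0,1,-0.5,0.03,-0.04,0,0,0,1,-0.5,0.03,-0.04,0,0,0,1,-0.5,0.03,-0.04,0,0,0,1,-0.5,0.03,-0.04,0,0,0,1,-0.5,0.03,-0.04,0,0,0,1,-0.5,0.03,-0.04,0,0,0,1,-0.5,0.03,-0.04,0,0,0,1]'
python3 - <<'E'
from h import *
o=status.get_obs(); print(o['ee_pos'])
p=snap('wrist','v3')
for n,d,ya in [('tray',(.16,.22,0,.035),[0]),('handle_grip',(.014,.062,.068,.1),[0,.8,1.57,2.3])]:
    for S in silhouettes(n,p)[:2]:
        r=np.array(S['region']); print(n,S['score'],S['extent'],r.sum(),colour(p,r),fitbox(p,r,*d,ya))
t=vision.camera('top')
for S in silhouettes('tray',t)[:1]: print('top',fitbox(t,np.array(S['region']),.16,.22,0,.035,[0]))
E
```

```text
time_s: 20.6
ee_pos: [0.4982, -0.0246, 0.274]
eef_rot: [3.141, 0.001, 1.565]
force: [0.9, 0.9, 0.4]
grip_width: 0.0935
grip_force: 0.0
time_s: 21.4
ee_pos: [0.5134, -0.2685, 0.2941]
eef_rot: [3.141, -0.0, 1.572]
force: [-0.2, -0.3, 0.3]
grip_width: 0.0939
grip_force: 0.0
[ 0.51342339 -0.26845496  0.29408849]
tray 0.57 [299.1, 158.3, 397.8, 282.3] 10278 [172 174 128] (array([ 0.5743, -0.3716,  0.0758]), np.float64(0.943))
handle_grip 0.82 [218.0, 160.1, 262.4, 198.2] 1091 [28 28 29] (array([ 0.3929, -0.2825,  1.6971]), np.float64(0.498))
handle_grip 0.27 [260.9, 29.0, 306.0, 78.4] 514 [80 84 85] (array([ 0.4677, -0.111 ,  0.887 ]), np.float64(0.614))
top (array([ 0.6012, -0.3454,  0.3706]), np.float64(0.117))
```

Tray at (0.574, -0.372, yaw 0.076). I'll swap out bays 1, 2 and 3, starting with the dummy in bay 1.

```bash
python3 - <<'E'
from h import *
Y=np.pi/2+Q[2]
print([W(164,y) for y in (97.5,32.5,-32.5)])
need(*W(164,96.5),.13,Y)
c,s=np.cos(.076),np.sin(.076)
for b in (96.5,32.5,-32.5):
  for k in (-68,0,68):
    x,y=.574-s*k/1000,-.372+c*k/1000
    print(b,k); need(x,y,.17,Y,[*W(164,b),.17,Y])
E
```

```text
[(np.float64(0.614125800955598), np.float64(0.0807636692520008)), (np.float64(0.6178612417778061), np.float64(0.015871092774688827)), (np.float64(0.6215966826000143), np.float64(-0.04902148370262313))]
[0.6966 0.202  0.3286] [ 0.0003  0.0001 -0.0358] rows 8.0
96.5 -68
[-1.0334 -0.1296 -0.    ] [0. 0. 0.] rows 10.4
96.5 0
[-0.8974 -0.1322 -0.    ] [0. 0. 0.] rows 9.1
96.5 68
[-0.7614 -0.1347 -0.    ] [0. 0. 0.] rows 7.7
32.5 -68
[-0.9054 -0.1296 -0.    ] [0. 0. 0.] rows 9.1
32.5 0
[-0.7694 -0.1322 -0.    ] [0. 0. 0.] rows 7.8
32.5 68
[-0.6334 -0.1347 -0.    ] [0. 0. 0.] rows 6.5
-32.5 -68
[-0.7754 -0.1296 -0.    ] [0. 0. 0.] rows 7.9
-32.5 0
[-0.6394 -0.1322 -0.    ] [0. 0. 0.] rows 6.5
-32.5 68
[-0.5034 -0.1347 -0.    ] [0. 0. 0.] rows 5.2
```

```bash
python3 -m pendant '[0.6966,0.202,0.25,0,0,-0.036,0.36,0.6966,0.202,0.25,0,0,-0.036,0.36,0.6966,0.202,0.25,0,0,-0.036,0.36,0.6966,0.202,0.25,0,0,-0.036,0.36,0.6966,0.202,0.25,0,0,-0.036,0.36,0.6966,0.202,0.25,0,0,-0.036,0.36,0.6966,0.202,0.25,0,0,-0.036,0.36,0.6966,0.202,0.25,0,0,-0.036,0.36,0.6966,0.202,0.3286,0,0,-0.036,0.36,0.6966,0.202,0.3286,0,0,-0.036,0.36,0.6966,0.202,0.3286,0,0,-0.036,0.36,0.6966,0.202,0.3286,0,0,-0.036,0.36]'
python3 -c "
from h import *
need(*W(164,96.5),.052,np.pi/2+Q[2])"
python3 -m pendant '[0,0,0.06,0,0,0,0.36,0,0,0.11,0,0,0,0.36,0,0,0.14,0,0,0,0.36,0,0,0.156,0,0,0,0.36,0,0,0.156,0,0,0,0.36,0,0,0.156,0,0,0,-1,0,0,0.156,0,0,0,-1,0,0,0.156,0,0,0,-1,0,0,0.156,0,0,0,-1,0,0,0.156,0,0,0,-1]' 40
```

```text
time_s: 22.85
ee_pos: [0.6151, 0.0783, 0.1319]
eef_rot: [3.139, 0.0, 1.627]
force: [0.1, -0.2, 0.3]
grip_width: 0.0637
grip_force: 0.0
[ 0.0031 -0.0021  0.1599] [ 0.0017  0.     -0.0011] rows 1.6
time_s: 23.85
ee_pos: [0.6145, 0.0788, 0.0519]
eef_rot: [3.141, -0.0, 1.627]
force: [0.4, 0.0, 0.1]
grip_width: 0.0273
grip_force: 0.0
```

The fingers closed in the air. Their pixel spacing in w1 and w8 (inner gap 60 px for 40 mm) puts the visible tips about 32 mm above the reported TCP, which also explains the slip past the tab. I allow for that, reopen and go lower.

```bash
python3 -m pendant '[0,0,0,0,0,0,0.36,0,0,0,0,0,0,0.36,0,0,0,0,0,0,0.36,0,0,0,0,0,0,0.36,0,0,0.02,0,0,0,0.36,0,0,0.036,0,0,0,0.36,0,0,0.048,0,0,0,0.36,0,0,0.054,0,0,0,0.36,0,0,0.054,0,0,0,0.36]'
python3 -m pendant '[0,0,0,0,0,0,-0.1,0,0,0,0,0,0,-0.1,0,0,0,0,0,0,-1,0,0,0,0,0,0,-1,0,0,0,0,0,0,-1,0,0,0,0,0,0,-1]' 40
python3 - <<'E'
from h import *
p=snap('wrist','g1'); cv2.imwrite('pics/g1c.png',cv2.imread('pics/g1.png')[0:330,100:600])
E
```

```text
time_s: 24.75
ee_pos: [0.6141, 0.0788, 0.024]
eef_rot: [-3.141, 0.0, 1.627]
force: [-0.2, -0.0, -0.7]
grip_width: 0.0639
grip_force: 0.0
time_s: 25.35
ee_pos: [0.6142, 0.0787, 0.025]
eef_rot: [-3.141, 0.0, 1.627]
force: [-4.8, -0.4, 4.9]
grip_width: 0.0433
grip_force: 40.0
```

View pics/g1c.png

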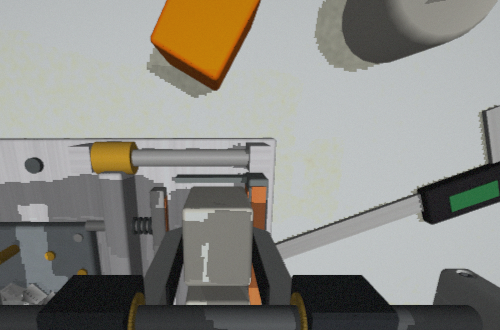

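The dummy in bay 1 is held (43.3 mm, crop (217,235)). I carry it to the middle of the tray.

```bash
python3 -m pendant '[0,0,-0.08,0,0,0,-1,0,0,-0.16,0,0,0,-1,0,0,-0.24,0,0,0,-1,-0.1,-0.013,-0.24,0,0,0,-1,-0.2,-0.03,-0.24,0,0,0,-1,-0.3,-0.044,-0.24,0,0,0,-1,-0.4,-0.06,-0.24,0,0,0,-1,-0.5,-0.075,-0.24,0,0,0,-1,-0.6,-0.09,-0.24,0,0,0,-1,-0.7,-0.105,-0.24,0,0,0,-1,-0.8,-0.12,-0.24,0,0,0,-1,-0.897,-0.132,-0.24,0,0,0,-1]'
python3 -m pendant '[0,0,0,0,0,0,-1,0,0,0,0,0,0,-1,0,0,0.08,0,0,0,-1,0,0,0.16,0,0,0,-1,0,0,0.22,0,0,0,-1,0,0,0.24,0,0,0,-1,0,0,0.25,0,0,0,-1,0,0,0.25,0,0,0,-1]'
python3 -m pendant '[0,0,0,0,0,0,0.36,0,0,0,0,0,0,0.36,0,0,0,0,0,0,0.36,0,0,-0.08,0,0,0,0.36,0,0,-0.16,0,0,0,0.36,0,0,-0.26,0,0,0,0.36,0,0,-0.26,0,0,0,0.36]'
python3 - <<'E'
from h import *
o=status.get_obs(); print(o['ee_pos'])
need(*W(164,32.5),.13,np.pi/2+Q[2])
need(*W(164,32.5),.020,np.pi/2+Q[2])
E
```

```text
time_s: 26.6
ee_pos: [0.5735, -0.3715, 0.1445]
eef_rot: [3.141, 0.0, 1.627]
force: [1.1, 0.3, -2.0]
grip_width: 0.0437
grip_force: 40.0
time_s: 27.4
ee_pos: [0.5747, -0.3691, 0.0208]
eef_rot: [3.141, 0.001, 1.628]
force: [-0.3, 0.4, -1.1]
grip_width: 0.0438
grip_force: 40.0
time_s: 28.1
ee_pos: [0.5763, -0.371, 0.1584]
eef_rot: [3.132, 0.008, 1.627]
force: [0.3, -0.4, -1.2]
grip_width: 0.0637
grip_force: 0.0
[ 0.57628759 -0.37101591  0.15837258]
[0.7683 0.1262 0.052 ] [ 0.0061  0.0049 -0.0006] rows 7.8
[0.77   0.1241 0.272 ] [ 0.0061  0.0049 -0.0006] rows 8.3
```

```bash
python3 -m pendant '[0.1,0.017,0,0,0,0,0.36,0.2,0.034,0,0,0,0,0.36,0.3,0.05,0,0,0,0,0.36,0.4,0.068,0,0,0,0,0.36,0.5,0.085,0,0,0,0,0.36,0.6,0.1,0,0,0,0,0.36,0.7,0.12,0,0,0,0,0.36,0.769,0.132,0.04,0,0,0,0.36,0.769,0.132,0.08,0,0,0,0.36,0.769,0.132,0.08,0,0,0,0.36]'
python3 -c "
from h import *
need(*W(164,32.5),.022,np.pi/2+Q[2])"
python3 -m pendant '[0,0,0.06,0,0,0,0.36,0,0,0.12,0,0,0,0.36,0,0,0.16,0,0,0,0.36,0,0,0.174,0,0,0,0.36,0,0,0.174,0,0,0,0.36,0,0,0.174,0,0,0,-0.1,0,0,0.174,0,0,0,-1,0,0,0.174,0,0,0,-1,0,0,0.174,0,0,0,-1,0,0,0.174,0,0,0,-1]' 40
```

```text
time_s: 29.1
ee_pos: [0.617, 0.0193, 0.1073]
eef_rot: [-3.138, -0.0, 1.629]
force: [1.1, -0.1, -0.1]
grip_width: 0.0638
grip_force: 0.0
[-0.0069  0.002   0.1706] [-0.0025 -0.0002  0.0005] rows 1.7
time_s: 30.1
ee_pos: [0.6177, 0.0181, 0.0238]
eef_rot: [-3.141, 0.0, 1.627]
force: [-8.2, -0.9, 9.0]
grip_width: 0.0434
grip_force: 40.0
```

```bash
python3 -m pendant '[0,0,-0.08,0,0,0,-1,0,0,-0.16,0,0,0,-1,0,0,-0.24,0,0,0,-1,-0.1,-0.013,-0.24,0,0,0,-1,-0.2,-0.03,-0.24,0,0,0,-1,-0.3,-0.044,-0.24,0,0,0,-1,-0.4,-0.06,-0.24,0,0,0,-1,-0.5,-0.075,-0.24,0,0,0,-1,-0.6,-0.09,-0.24,0,0,0,-1,-0.7,-0.105,-0.24,0,0,0,-1,-0.8,-0.12,-0.24,0,0,0,-1,-0.909,-0.13,-0.24,0,0,0,-1]'
python3 -m pendant '[0,0,0,0,0,0,-1,0,0,0,0,0,0,-1,0,0,0.08,0,0,0,-1,0,0,0.16,0,0,0,-1,0,0,0.22,0,0,0,-1,0,0,0.24,0,0,0,-1,0,0,0.25,0,0,0,-1,0,0,0.25,0,0,0,-1]'
python3 -m pendant '[0,0,0,0,0,0,0.36,0,0,0,0,0,0,0.36,0,0,0,0,0,0,0.36,0,0,-0.08,0,0,0,0.36,0,0,-0.16,0,0,0,0.36,0,0,-0.26,0,0,0,0.36,0,0,-0.26,0,0,0,0.36,0,0,-0.26,0,0,0,0.36]'
python3 -c "
from h import *
need(*W(164,-32.5),.022,np.pi/2+Q[2])"
```

```text
time_s: 31.3
ee_pos: [0.5786, -0.432, 0.1431]
eef_rot: [3.142, 0.0, 1.627]
force: [0.3, 0.4, -2.4]
grip_width: 0.0435
grip_force: 40.0
time_s: 32.1
ee_pos: [0.5802, -0.4298, 0.0194]
eef_rot: [3.14, 0.001, 1.628]
force: [-0.1, 0.4, -1.9]
grip_width: 0.0438
grip_force: 40.0
time_s: 32.9
ee_pos: [0.5797, -0.4303, 0.1492]
eef_rot: [3.14, 0.002, 1.627]
force: [-0.8, 0.5, -1.5]
grip_width: 0.0644
grip_force: 0.0
[0.7572 0.1262 0.2533] [ 0.0013  0.0012 -0.0007] rows 8.1
```

```bash
python3 -m pendant '[0.1,0.017,0,0,0,0,0.36,0.2,0.034,0,0,0,0,0.36,0.3,0.05,0,0,0,0,0.36,0.4,0.068,0,0,0,0,0.36,0.5,0.085,0,0,0,0,0.36,0.6,0.1,0,0,0,0,0.36,0.7,0.12,0,0,0,0,0.36,0.757,0.126,0.04,0,0,0,0.36,0.757,0.126,0.08,0,0,0,0.36,0.757,0.126,0.08,0,0,0,0.36,0.757,0.126,0.08,0,0,0,0.36]'
python3 -c "
from h import *
need(*W(164,-32.5),.022,np.pi/2+Q[2])"
python3 -m pendant '[0,0,0.06,0,0,0,0.36,0,0,0.12,0,0,0,0.36,0,0,0.16,0,0,0,0.36,0,0,0.173,0,0,0,0.36,0,0,0.173,0,0,0,0.36,0,0,0.173,0,0,0,-0.1,0,0,0.173,0,0,0,-1,0,0,0.173,0,0,0,-1,0,0,0.173,0,0,0,-1,0,0,0.173,0,0,0,-1]' 40
python3 -m pendant '[0,0,-0.08,0,0,0,-1,0,0,-0.16,0,0,0,-1,0,0,-0.24,0,0,0,-1,-0.1,-0.026,-0.24,0,0,0,-1,-0.2,-0.052,-0.24,0,0,0,-1,-0.3,-0.08,-0.24,0,0,0,-1,-0.4,-0.106,-0.24,0,0,0,-1,-0.5,-0.135,-0.24,0,0,0,-1,-0.5,-0.135,-0.24,0,0,0,-1,-0.5,-0.135,-0.24,0,0,0,-1,-0.5,-0.135,-0.24,0,0,0,-1]'
```

```text
time_s: 34.0
ee_pos: [0.6205, -0.049, 0.1072]
eef_rot: [-3.14, -0.0, 1.627]
force: [-0.7, -0.6, 0.6]
grip_width: 0.0642
grip_force: 0.0
[-0.0003  0.0025  0.1703] [-0.001  -0.0001 -0.0009] rows 1.7
time_s: 35.0
ee_pos: [0.6215, -0.0487, 0.0223]
eef_rot: [3.14, 0.0, 1.627]
force: [0.8, -0.3, 7.1]
grip_width: 0.0435
grip_force: 40.0
time_s: 36.1
ee_pos: [0.5678, -0.3008, 0.141]
eef_rot: [-3.141, -0.001, 1.628]
force: [0.5, 0.2, -0.9]
grip_width: 0.0439
grip_force: 40.0
```

```bash
python3 -m pendant '[0,0,0.08,0,0,0,-1,0,0,0.16,0,0,0,-1,0,0,0.22,0,0,0,-1,0,0,0.24,0,0,0,-1,0,0,0.25,0,0,0,-1,0,0,0.25,0,0,0,-1,0,0,0.25,0,0,0,0.36,0,0,0.25,0,0,0,0.36,0,0,0.25,0,0,0,0.36]'
python3 -m pendant '[0,0,-0.08,0,0,0,0.36,0,0,-0.16,0,0,0,0.36,0,0,-0.26,0,0,0,0.36,0.1,0,-0.3,0,0,0,0.36,0.2,0,-0.36,0,0,0,0.36,0.3,0,-0.4,0,0,0,0.36,0.4,0,-0.4,0,0,0,0.36,0.5,0,-0.4,0,0,0,0.36,0.6,0,-0.4,0,0,0,0.36,0.6,0,-0.4,0,0,0,0.36]'
python3 -c "
from h import *
need(.468,.33,.27,np.pi/2)"
```

```text
time_s: 37.0
ee_pos: [0.5681, -0.3022, 0.0172]
eef_rot: [3.14, 0.001, 1.627]
force: [-0.3, 0.4, -0.3]
grip_width: 0.0628
grip_force: 0.0
time_s: 38.0
ee_pos: [0.5503, 0.0013, 0.2171]
eef_rot: [3.14, -0.0, 1.631]
force: [-0.1, -0.5, -0.5]
grip_width: 0.0641
grip_force: 0.0
[ 0.666  -0.1249 -0.1058] [ 0.0009 -0.0003  0.038 ] rows 6.9
```

```bash
python3 -m pendant '[0.666,-0.125,-0.106,0,0,0.038,0.36,0.666,-0.125,-0.106,0,0,0.038,0.36,0.666,-0.125,-0.106,0,0,0.038,0.36,0.666,-0.125,-0.106,0,0,0.038,0.36,0.666,-0.125,-0.106,0,0,0.038,0.36,0.666,-0.125,-0.106,0,0,0.038,0.36,0.666,-0.125,-0.106,0,0,0.038,0.36,0.666,-0.125,-0.106,0,0,0.038,0.36,0.666,-0.125,-0.106,0,0,0.038,0.36,0.666,-0.125,-0.106,0,0,0.038,0.36]'
python3 survey.py v4 cell1
python3 -c "
from h import *
need(.438,.280,.12,np.pi/2-.016)"
```

```text
time_s: 39.0
ee_pos: [0.4699, 0.3253, 0.2692]
eef_rot: [3.142, 0.0, 1.566]
force: [0.8, 0.3, 0.1]
grip_width: 0.0641
grip_force: 0.0
[0.4699 0.3253 0.2692] [3.142 0.    1.566]
cell1 0.96 [154.2, 167.9, 211.9, 216.5] [23 84 39] [0.248  0.29   0.4602] 0.931 [-189.5  327.4]
cell1 0.89 [287.3, 61.9, 327.4, 111.9] [164 153 115] [ 0.4552  0.4484 -0.3246] 0.92 [ 26.5 473.7]
cell1 0.77 [279.1, 176.7, 310.3, 223.0] [110 100  75] [ 0.4374  0.2805 -0.0053] 0.917 [ -1.  307.1]
cell1 0.74 [347.2, 157.2, 390.0, 200.0] [147 137 103] [ 0.5503  0.3118 -0.4101] 0.908 [113.6 331.8]
cell1 0.46 [416.5, 90.4, 483.7, 150.0] [141 145 144] [0.6745 0.419  1.3088] 0.275 [243.7 431.7]
[-0.0907 -0.0635  0.2984] [0.     0.0001 0.007 ] rows 3.2
```

Cell B was knocked to (0.455, 0.448), so the re-survey paid off. I pick cell C at (0.4377, 0.2803).

```bash
python3 -m pendant '[-0.0907,-0.063,0.22,0,0,0.006,0.36,-0.0907,-0.063,0.298,0,0,0.006,0.36,-0.0907,-0.063,0.298,0,0,0.006,0.36,-0.0907,-0.063,0.298,0,0,0.006,0.36,-0.0907,-0.063,0.298,0,0,0.006,0.36]'
python3 -c "
from h import *
need(.4377,.2803,.010,np.pi/2-.01)"
python3 -m pendant '[0,0,0.08,0,0,0,0.36,0,0,0.16,0,0,0,0.36,0,0,0.2,0,0,0,0.36,0,0,0.22,0,0,0,0.36,0,0,0.22,0,0,0,0.36,0,0,0.22,0,0,0,-0.1,0,0,0.22,0,0,0,-1,0,0,0.22,0,0,0,-1,0,0,0.22,0,0,0,-1,0,0,0.22,0,0,0,-1]' 40
python3 -m pendant '[0,0,-0.08,0,0,0,-1,0,0,-0.16,0,0,0,-1,0,0,-0.26,0,0,0,-1,0,0,-0.26,0,0,0,-1,0,0,-0.26,0,0,0,-1]'
python3 - <<'E'
from h import *
Y=np.pi/2+Q[2]
for b in (97.5,32.5,-32.5): need(*W(157.5,b),.16,Y)
E
```

```text
time_s: 39.6
ee_pos: [0.4381, 0.2807, 0.1205]
eef_rot: [-3.141, 0.001, 1.557]
force: [1.7, -0.3, 0.6]
grip_width: 0.0637
grip_force: 0.0
[-0.0006 -0.0007  0.221 ] [-0.0005  0.0003 -0.0025] rows 2.2
time_s: 40.6
ee_pos: [0.4383, 0.2817, 0.0115]
eef_rot: [3.14, -0.001, 1.558]
force: [-2.5, 0.4, 7.5]
grip_width: 0.044
grip_force: 39.4
time_s: 41.1
ee_pos: [0.4379, 0.2813, 0.1407]
eef_rot: [3.14, -0.001, 1.558]
force: [0.1, 0.4, -3.9]
grip_width: 0.044
grip_force: 39.4
[-0.3975  0.3445 -0.0384] [ 0.0009 -0.0005 -0.0446] rows 5.3
[-0.5272  0.3536 -0.0385] [ 0.0009 -0.0005 -0.0446] rows 6.4
[-0.6569  0.3627 -0.0386] [ 0.0009 -0.0005 -0.0446] rows 7.5
```

```bash
python3 -m pendant '[-0.08,0.045,-0.02,0,0,-0.045,-1,-0.16,0.09,-0.02,0,0,-0.045,-1,-0.24,0.135,-0.02,0,0,-0.045,-1,-0.33,0.18,-0.02,0,0,-0.045,-1,-0.41,0.225,-0.02,0,0,-0.045,-1,-0.49,0.27,-0.02,0,0,-0.045,-1,-0.57,0.315,-0.02,0,0,-0.045,-1,-0.655,0.363,-0.02,0,0,-0.045,-1,-0.655,0.363,-0.02,0,0,-0.045,-1,-0.655,0.363,-0.02,0,0,-0.045,-1,-0.655,0.363,-0.02,0,0,-0.045,-1]'
python3 - <<'E'
from h import *
Y=np.pi/2+Q[2]
need(*W(157.5,-31.5),.0225,Y)
E
```

```text
time_s: 42.2
ee_pos: [0.6144, -0.0476, 0.1489]
eef_rot: [-3.139, -0.001, 1.63]
force: [0.3, 0.4, -2.3]
grip_width: 0.0438
grip_force: 39.4
[-0.0017  0.0018  0.2527] [-0.0014 -0.0004  0.0008] rows 2.5
```

```bash
python3 -m pendant '[-0.0017,0.0015,0.08,0,0,0,-1,-0.0017,0.0015,0.16,0,0,0,-1,-0.0017,0.0015,0.2,0,0,0,-1,-0.0017,0.0015,0.22,0,0,0,-1,-0.0017,0.0015,0.235,0,0,0,-1,-0.0017,0.0015,0.245,0,0,0,-1,-0.0017,0.0015,0.252,0,0,0,-1,-0.0017,0.0015,0.252,0,0,0,-1,-0.0017,0.0015,0.252,0,0,0,-1]'
```

```text
time_s: 43.1
ee_pos: [0.6163, -0.0494, 0.0248]
eef_rot: [3.141, 0.0, 1.629]
force: [0.2, 0.8, -3.2]
grip_width: 0.0439
grip_force: 39.4
```

```bash
python3 -m pendant '[0,0,0.002,0,0,0,-1,0,0,0.002,0,0,0,0.2,0,0,0.002,0,0,0,0.36,0,0,0.002,0,0,0,0.36,0,0,-0.1,0,0,0,0.36,0,0,-0.2,0,0,0,0.36,0,0,-0.28,0,0,0,0.36,0,0,-0.28,0,0,0,0.36]'
python3 -m pendant '[0,0,0,0,0,0,0.36]'
python3 -c "
from h import *
need(.5503,.3122,.16,np.pi/2-.415)"
```

```text
time_s: 43.9
ee_pos: [0.6183, -0.0496, 0.1709]
eef_rot: [3.132, 0.002, 1.629]
force: [0.2, -0.3, 0.3]
grip_width: 0.0642
grip_force: 0.0
time_s: 44.0
ee_pos: [0.6162, -0.0494, 0.1648]
eef_rot: [3.14, 0.0, 1.629]
force: [-0.5, -0.5, -0.3]
grip_width: 0.0637
grip_force: 0.0
[ 0.7296 -0.0896  0.0092] [ 0.001  -0.      0.3012] rows 7.4
```

```bash
python3 -m pendant '[0.73,-0.09,0.009,0,0,0.301,0.36,0.73,-0.09,0.009,0,0,0.301,0.36,0.73,-0.09,0.009,0,0,0.301,0.36,0.73,-0.09,0.009,0,0,0.301,0.36,0.73,-0.09,0.009,0,0,0.301,0.36,0.73,-0.09,0.009,0,0,0.301,0.36,0.73,-0.09,0.009,0,0,0.301,0.36,0.73,-0.09,0.009,0,0,0.301,0.36,0.73,-0.09,0.009,0,0,0.301,0.36,0.73,-0.09,0.009,0,0,0.301,0.36,0.73,-0.09,0.009,0,0,0.301,0.36]'
python3 -c "
from h import *
need(.5503,.3122,.010,np.pi/2-.415)"
python3 survey.py v5 cell1
```

```text
time_s: 45.1
ee_pos: [0.55, 0.3112, 0.1589]
eef_rot: [-3.141, 0.001, 1.155]
force: [0.2, -0.0, -0.3]
grip_width: 0.0637
grip_force: 0.0
[ 2.400e-03 -1.000e-04  2.979e-01] [-0.0004  0.0007 -0.0006] rows 3.0
[0.55   0.3112 0.1589] [-3.141e+00  1.000e-03  1.155e+00]
cell1 0.8 [297.6, 158.9, 339.9, 214.6] [138 125  94] [ 0.5507  0.3124 -0.3535] 0.928 [114.  332.4]
cell1 0.72 [155.0, 80.7, 225.4, 137.7] [134 123  92] [ 0.4561  0.4485 -0.2864] 0.909 [ 27.4 473.7]
cell1 0.7 [100.4, 251.8, 156.4, 307.9] [17 72 31] [0.2663 0.3033 1.7507] 0.515 [-170.5  339.7]
```

```bash
python3 -m pendant '[0.002,0,0.09,0,0,0,0.36,0.002,0,0.18,0,0,0,0.36,0.002,0,0.26,0,0,0,0.36,0.002,0,0.298,0,0,0,0.36,0.002,0,0.298,0,0,0,0.36,0.002,0,0.298,0,0,0,-0.1,0.002,0,0.298,0,0,0,-1,0.002,0,0.298,0,0,0,-1,0.002,0,0.298,0,0,0,-1,0.002,0,0.298,0,0,0,-1]' 40
python3 -m pendant '[0,0,-0.08,0,0,0,-1,0,0,-0.16,0,0,0,-1,0,0,-0.28,0,0,0,-1,0,0,-0.28,0,0,0,-1,0,0,-0.28,0,0,0,-1,0,0,-0.28,0,0,0,-1]'
python3 - <<'E'
from h import *
need(*W(157.5,32.5),.15,np.pi/2+Q[2])
E
```

```text
time_s: 46.2
ee_pos: [0.551, 0.3137, 0.0124]
eef_rot: [3.14, -0.002, 1.156]
force: [-1.6, -0.7, 7.3]
grip_width: 0.0438
grip_force: 39.7
time_s: 46.8
ee_pos: [0.5496, 0.313, 0.149]
eef_rot: [-3.14, 0.002, 1.156]
force: [-0.1, 0.3, -3.3]
grip_width: 0.044
grip_force: 39.7
[-0.4948  0.3529 -0.0017] [-0.0012  0.0009 -0.3006] rows 6.1
```

```bash
python3 -m pendant '[-0.07,0.05,0,0,0,-0.05,-1,-0.14,0.1,0,0,0,-0.12,-1,-0.21,0.15,0,0,0,-0.18,-1,-0.28,0.2,0,0,0,-0.24,-1,-0.35,0.25,0,0,0,-0.3,-1,-0.42,0.3,0,0,0,-0.3006,-1,-0.495,0.353,0,0,0,-0.3006,-1,-0.495,0.353,0,0,0,-0.3006,-1,-0.495,0.353,0,0,0,-0.3006,-1,-0.495,0.353,0,0,0,-0.3006,-1,-0.495,0.353,0,0,0,-0.3006,-1]'
python3 - <<'E'
from h import *
need(*W(157.5,33.5),.0235,np.pi/2+Q[2])
E
```

```text
time_s: 47.9
ee_pos: [0.6117, 0.0169, 0.15]
eef_rot: [-3.141, -0.0, 1.63]
force: [-0.2, -1.1, -2.2]
grip_width: 0.0439
grip_force: 39.7
[-0.0008 -0.0005  0.2531] [-0.0007 -0.0001  0.001 ] rows 2.5
```

```bash
python3 -m pendant '[0,0,0.08,0,0,0,-1,0,0,0.16,0,0,0,-1,0,0,0.2,0,0,0,-1,0,0,0.22,0,0,0,-1,0,0,0.235,0,0,0,-1,0,0,0.245,0,0,0,-1,0,0,0.253,0,0,0,-1,0,0,0.253,0,0,0,-1,0,0,0.253,0,0,0,-1]'
python3 -m pendant '[0,0,0.001,0,0,0,-1,0,0,0.001,0,0,0,0.2,0,0,0.001,0,0,0,0.36,0,0,0.001,0,0,0,0.36,0,0,-0.1,0,0,0,0.36,0,0,-0.2,0,0,0,0.36,0,0,-0.28,0,0,0,0.36,0,0,-0.28,0,0,0,0.36,0,0,-0.28,0,0,0,0.36]'
python3 -c "
from h import *
need(.4557,.4483,.16,np.pi/2-.30)"
```

```text
time_s: 48.8
ee_pos: [0.6124, 0.0157, 0.0248]
eef_rot: [3.141, 0.0, 1.628]
force: [0.1, -0.3, -3.2]
grip_width: 0.0437
grip_force: 39.7
time_s: 49.7
ee_pos: [0.6122, 0.0157, 0.1646]
eef_rot: [3.14, 0.0, 1.628]
force: [-0.6, 0.7, 0.0]
grip_width: 0.0642
grip_force: 0.0
[ 0.8817 -0.2628  0.0088] [ 9.000e-04 -1.000e-04  2.276e-01] rows 9.2
```

```bash
python3 -m pendant '[0.88,-0.263,0.009,0,0,0.227,0.36,0.88,-0.263,0.009,0,0,0.227,0.36,0.88,-0.263,0.009,0,0,0.227,0.36,0.88,-0.263,0.009,0,0,0.227,0.36,0.88,-0.263,0.009,0,0,0.227,0.36,0.88,-0.263,0.009,0,0,0.227,0.36,0.88,-0.263,0.009,0,0,0.227,0.36,0.88,-0.263,0.009,0,0,0.227,0.36,0.88,-0.263,0.009,0,0,0.227,0.36,0.88,-0.263,0.009,0,0,0.227,0.36,0.88,-0.263,0.009,0,0,0.227,0.36,0.88,-0.263,0.009,0,0,0.227,0.36]'
python3 survey.py v6 cell1
python3 -c "
from h import *
need(.4557,.4483,.010,np.pi/2-.30)"
```

```text
time_s: 50.9
ee_pos: [0.4557, 0.4463, 0.1586]
eef_rot: [-3.141, 0.002, 1.271]
force: [-0.1, -0.5, 0.7]
grip_width: 0.0641
grip_force: 0.0
[0.4557 0.4463 0.1586] [-3.141e+00  2.000e-03  1.271e+00]
cell1 0.84 [298.1, 156.5, 337.6, 211.2] [123 111  83] [ 0.4562  0.4501 -0.3126] 0.94 [ 27.6 475.3]
[ 0.0045 -0.0025  0.2987] [-0.0001  0.0005 -0.0006] rows 3.0
```

```bash
python3 -m pendant '[0.006,-0.002,0.09,0,0,0,0.36,0.006,-0.002,0.18,0,0,0,0.36,0.006,-0.002,0.26,0,0,0,0.36,0.006,-0.002,0.298,0,0,0,0.36,0.006,-0.002,0.298,0,0,0,0.36,0.006,-0.002,0.298,0,0,0,-0.1,0.006,-0.002,0.298,0,0,0,-1,0.006,-0.002,0.298,0,0,0,-1,0.006,-0.002,0.298,0,0,0,-1,0.006,-0.002,0.298,0,0,0,-1]' 40
python3 -m pendant '[0,0,-0.08,0,0,0,-1,0,0,-0.16,0,0,0,-1,0,0,-0.28,0,0,0,-1,0,0,-0.28,0,0,0,-1,0,0,-0.28,0,0,0,-1,0,0,-0.28,0,0,0,-1]'
python3 - <<'E'
from h import *
need(*W(157.5,97.5),.15,np.pi/2+Q[2])
E
```

```text
time_s: 52.0
ee_pos: [0.4562, 0.451, 0.0124]
eef_rot: [3.14, -0.002, 1.272]
force: [-0.6, -3.2, 7.2]
grip_width: 0.0441
grip_force: 40.0
time_s: 52.6
ee_pos: [0.4549, 0.4501, 0.149]
eef_rot: [-3.14, 0.002, 1.272]
force: [-0.4, -0.6, -2.2]
grip_width: 0.0436
grip_force: 40.0
[-0.6166  0.5098 -0.0014] [-0.001   0.0011 -0.227 ] rows 8.0
```

```bash
python3 -m pendant '[-0.07,0.058,0,0,0,-0.04,-1,-0.14,0.116,0,0,0,-0.08,-1,-0.21,0.174,0,0,0,-0.12,-1,-0.28,0.232,0,0,0,-0.16,-1,-0.35,0.29,0,0,0,-0.2,-1,-0.42,0.348,0,0,0,-0.227,-1,-0.49,0.406,0,0,0,-0.227,-1,-0.56,0.464,0,0,0,-0.227,-1,-0.6166,0.51,0,0,0,-0.227,-1,-0.6166,0.51,0,0,0,-0.227,-1,-0.6166,0.51,0,0,0,-0.227,-1,-0.6166,0.51,0,0,0,-0.227,-1]'
python3 -m pendant '[0,0,0,0,0,0,-1]'
python3 - <<'E'
from h import *
need(*W(157.5,98),.0235,np.pi/2+Q[2])
E
```

```text
time_s: 53.8
ee_pos: [0.6076, 0.0816, 0.1494]
eef_rot: [-3.14, -0.0, 1.629]
force: [0.6, 0.7, -2.8]
grip_width: 0.0433
grip_force: 40.0
time_s: 53.9
ee_pos: [0.6078, 0.0819, 0.1501]
eef_rot: [-3.141, -0.0, 1.63]
force: [-0.5, -0.3, -2.4]
grip_width: 0.0439
grip_force: 40.0
[-2.100e-03 -2.000e-04  2.532e-01] [-0.0006 -0.      0.0009] rows 2.5
```

```bash
python3 -m pendant '[-0.002,0,0.08,0,0,0,-1,-0.002,0,0.16,0,0,0,-1,-0.002,0,0.2,0,0,0,-1,-0.002,0,0.22,0,0,0,-1,-0.002,0,0.235,0,0,0,-1,-0.002,0,0.245,0,0,0,-1,-0.002,0,0.253,0,0,0,-1,-0.002,0,0.253,0,0,0,-1,-0.002,0,0.253,0,0,0,-1]'
python3 -m pendant '[0,0,0.001,0,0,0,-1,0,0,0.001,0,0,0,0.2,0,0,0.001,0,0,0,0.36,0,0,0.001,0,0,0,0.36,0,0,-0.1,0,0,0,0.36,0,0,-0.2,0,0,0,0.36,-0.05,-0.1,-0.3,0,0,0,0.36,-0.1,-0.15,-0.4,0,0,0,0.36,-0.15,-0.23,-0.45,0,0,0,0.36,-0.15,-0.23,-0.45,0,0,0,0.36,-0.15,-0.23,-0.45,0,0,0,0.36]'
sed -i "s/injig=n\[0\]=='d' and -.15<q0\[1\]<.13/injig=-.15<q0[1]<.13/" survey.py
python3 survey.py v7 cell1 dummy1
python3 - <<'E'
from h import *
s=vision.camera('scene'); cv2.imwrite('pics/s7.png',s['pixels'][:,:,::-1])
for n in ['knob_grip','pointer_tip']:
    for S in silhouettes(n,vision.camera('wrist'))[:2]: print(n,S['score'],S['extent'])
a=cv2.imread('pics/v7.png')[0:300,190:450]; b=cv2.resize(cv2.imread('pics/s7.png')[160:320,70:380],None,fx=1.3,fy=1.3)
H=max(600,0); out=np.zeros((600,800,3),np.uint8)
a=cv2.resize(a,(338,390)); out[:390,:338]=a; out[:b.shape[0],340:340+b.shape[1]]=b
cv2.imwrite('pics/combo.png',out[:400])
E
```

```text
time_s: 54.8
ee_pos: [0.6086, 0.0799, 0.0248]
eef_rot: [3.141, -0.0, 1.628]
force: [-0.1, -0.2, -3.0]
grip_width: 0.0438
grip_force: 40.0
time_s: 55.9
ee_pos: [0.4972, -0.0032, 0.2531]
eef_rot: [3.135, 0.001, 1.626]
force: [0.5, -0.3, -0.1]
grip_width: 0.0639
grip_force: 0.0
[ 0.4972 -0.0032  0.2531] [3.135e+00 1.000e-03 1.626e+00]
cell1 0.89 [378.0, 152.0, 416.3, 189.5] [154 142 106] [0.6123 0.0124 0.0694] 0.923 [158.2  29.4]
cell1 0.62 [366.6, 189.6, 409.1, 233.4] [149 135 100] [ 0.6157 -0.0505  0.217 ] 0.884 [158.  -33.6]
cell1 0.59 [374.1, 101.1, 423.0, 143.4] [160 149 112] [0.6072 0.0792 0.0161] 0.908 [157.   96.3]
cell1 0.46 [231.1, 79.0, 429.2, 278.9] [147 147 146] [0.5055 0.0132 0.057 ] 0.052 [51.7 36.3]
dummy1 0.92 [329.5, 330.6, 358.2, 361.4] [188 192 191] [ 0.5715 -0.3156  0.1129] 0.521 [  98.7 -295.8]
dummy1 0.87 [376.4, 227.2, 412.3, 265.7] [171 173 170] [ 0.6345 -0.11    0.6029] 0.392 [173.4 -94.1]
dummy1 0.79 [373.6, 0.0, 436.4, 51.5] [165 101  13] [ 0.6004  0.2139 -0.47  ] 0.959 [157.9 231.2]
dummy1 0.71 [374.9, 102.5, 423.5, 144.1] [161 149 112] [ 0.6083  0.078  -0.0137] 0.934 [158.   95.1]
dummy1 0.64 [231.9, 77.3, 429.4, 275.0] [147 147 146] [ 0.555  -0.0257 -0.069 ] 0.057 [98.9 -5.4]
dummy1 0.56 [266.3, 200.2, 307.7, 253.0] [84 87 88] [ 0.4655 -0.099   0.2358] 0.292 [  5.3 -73.4]
dummy1 0.5 [336.0, 361.5, 359.9, 373.1] [114 113 106] [ 0.5842 -0.4169  1.7099] 0.246 [ 105.5 -397.6]
knob_grip 0.67 [264.8, 163.3, 317.1, 216.6]
pointer_tip 0.7 [262.4, 161.6, 318.0, 219.6]
```

View pics/combo.png

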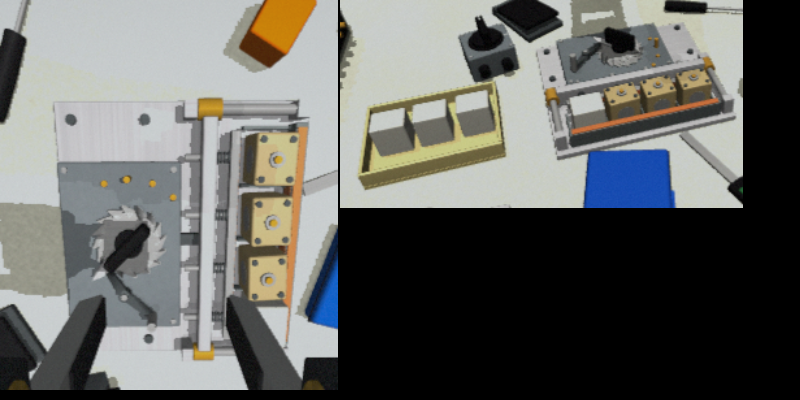

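All three cells stand in bays 1–3 (crop (277,160), (273,222), (268,280)), dummies in bay 4 and the tray, pointer lower left. Now the knob: at tooth 0 the wing lies at 225° in the jig frame, so I start at yaw 3.95 and wind 140° clockwise.

```bash
python3 -m pendant '[0,0,0,0,0,-0.9,-0.04,0,0,0,0,0,-0.9,-0.04,0,0,0,0,0,-0.9,-0.04,0,0,0,0,0,-0.9,-0.04,0,0,0,0,0,-0.9,-0.04,0,0,0,0,0,-0.9,-0.04,0,0,0,0,0,-0.9,-0.04,0,0,0,0,0,-0.9,-0.04,0,0,0,0,0,-0.9,-0.04,0,0,0,0,0,-0.9,-0.04,0,0,0,0,0,-0.9,-0.04,0,0,0,0,0,-0.9,-0.04]'
python3 -c "
from h import *
print(W(0,0)); need(*W(0,0),.14,3.95)"
```

```text
time_s: 57.5
ee_pos: [0.4979, -0.0015, 0.2489]
eef_rot: [3.142, -0.001, 3.04]
force: [-0.4, 0.8, 0.2]
grip_width: 0.0451
grip_force: 0.0
(np.float64(0.456), np.float64(-0.026))
[ 0.0782 -0.0573  0.2178] [ 2.000e-04 -4.000e-04 -5.794e-01] rows 6.1
```

```bash
python3 -m pendant '[0.078,-0.057,0.218,0,0,-0.579,-0.04,0.078,-0.057,0.218,0,0,-0.579,-0.04,0.078,-0.057,0.218,0,0,-0.579,-0.04,0.078,-0.057,0.218,0,0,-0.579,-0.04,0.078,-0.057,0.218,0,0,-0.579,-0.04,0.078,-0.057,0.218,0,0,-0.579,-0.04,0.078,-0.057,0.218,0,0,-0.579,-0.04,0.078,-0.057,0.218,0,0,-0.579,-0.04,0.078,-0.057,0.218,0,0,-0.579,-0.04,0.078,-0.057,0.218,0,0,-0.579,-0.04]'
python3 - <<'E'
from h import *
need(*W(0,0),.021,3.95)
p=snap('wrist','k1')
for S in silhouettes('knob_grip',p)[:2]:
    r=np.array(S['region']); u=proj(p,np.array([[*W(0,0),.08],[*W(0,0),.041]]))
    ys,xs=np.nonzero(r&(p['pixels'].sum(2)<150)); (cx,cy),(a,b),th=cv2.minAreaRect(np.c_[xs,ys].astype(np.float32))
    print(S['score'],S['extent'],(cx,cy),(a,b),th,u.round(1).tolist(), fitbox(p,(lambda m:(m.__setitem__((ys,xs),True),m)[1])(np.zeros((400,640),bool)),.064,.014,.048,.08,[.8,.4,1.2]))
E
```

```text
time_s: 58.5
ee_pos: [0.4562, -0.0261, 0.1402]
eef_rot: [3.142, -0.0, -2.334]
force: [-0.7, 0.7, -1.3]
grip_width: 0.045
grip_force: 0.0
[1.000e-04 4.000e-04 2.384e-01] [ 0.     -0.     -0.0007] rows 2.4
0.9 [283.7, 136.8, 354.2, 231.3] (318.0, 199.5) (63.0, 28.0) 90.0 [[318.1, 203.4], [317.9, 193.6]] (array([ 0.4562, -0.026 ,  0.8341]), np.float64(0.713))
0.61 [0.0, 34.0, 98.2, 117.0] (0.0, 0.0) (0.0, 0.0) 0.0 [[318.1, 203.4], [317.9, 193.6]] (array([nan, nan, 0.8]), np.float64(0.0))h.py:28: RuntimeWarning: Mean of empty slice.
  ys,xs=np.nonzero(region); c=ray(p,xs.mean(),ys.mean(),(z0+2*z1)/3)
  ret = ret.dtype.type(ret / rcount)
h.py:26: RuntimeWarning: invalid value encountered in cast
  m=np.zeros((400,640),np.uint8); cv2.fillConvexPoly(m,np.round(h*16).astype(np.int32),1,cv2.LINE_8,4); return m>0
```

```bash
python3 -m pendant '[0,0,0.08,0,0,0,-0.04,0,0,0.16,0,0,0,-0.04,0,0,0.21,0,0,0,-0.04,0,0,0.238,0,0,0,-0.04,0,0,0.238,0,0,0,-0.04,0,0,0.238,0,0,0,-0.5,0,0,0.238,0,0,0,-1,0,0,0.238,0,0,0,-1,0,0,0.238,0,0,0,-1,0,0,0.238,0,0,0,-1]' 60
```

```text
time_s: 59.6
ee_pos: [0.4555, -0.0253, 0.0217]
eef_rot: [3.14, 0.0, -2.332]
force: [-6.9, 8.2, 10.6]
grip_width: 0.0139
grip_force: 59.8
```

```bash
python3 -m pendant '[0,0,0,0,0,0.07,-1,0,0,0,0,0,0.14,-1,0,0,0,0,0,0.21,-1,0,0,0,0,0,0.28,-1,0,0,0,0,0,0.35,-1,0,0,0,0,0,0.42,-1,0,0,0,0,0,0.49,-1,0,0,0,0,0,0.56,-1,0,0,0,0,0,0.63,-1,0,0,0,0,0,0.7,-1,0,0,0,0,0,0.75,-1,0,0,0,0,0,0.78,-1]'
python3 -c "
from h import *
o=status.get_obs(); print(o['moment'],o['force'],o['qpos'][5])"
```

```text
time_s: 60.8
ee_pos: [0.4555, -0.0247, 0.0217]
eef_rot: [3.14, -0.002, 2.723]
force: [-7.4, 13.4, 11.1]
grip_width: 0.0139
grip_force: 59.8
[2.58536464 1.2319602  0.28850952] [-7.38005076 13.39095884 11.13047554] -1.2898469308204774
```

```bash
python3 -m pendant '[0,0,0,0,0,0.07,-1,0,0,0,0,0,0.14,-1,0,0,0,0,0,0.21,-1,0,0,0,0,0,0.28,-1,0,0,0,0,0,0.35,-1,0,0,0,0,0,0.42,-1,0,0,0,0,0,0.49,-1,0,0,0,0,0,0.56,-1,0,0,0,0,0,0.63,-1,0,0,0,0,0,0.7,-1,0,0,0,0,0,0.75,-1,0,0,0,0,0,0.775,-1]'
python3 -m pendant '[0,0,0,0,0,0,-1,0,0,0,0,0,0,-1,0,0,0,0,0,0,-1]'
python3 -c "
from h import *
o=status.get_obs(); print(o['moment'],o['force'],o['qpos'][5])"
```

```text
time_s: 62.0
ee_pos: [0.4561, -0.0244, 0.0217]
eef_rot: [-3.141, -0.002, 1.506]
force: [-4.0, 16.7, 7.0]
grip_width: 0.0135
grip_force: 59.8
time_s: 62.3
ee_pos: [0.4561, -0.0244, 0.0217]
eef_rot: [-3.141, -0.003, 1.509]
force: [-2.8, 17.1, 6.9]
grip_width: 0.0138
grip_force: 59.8
[2.92742343 0.58603077 0.12829092] [-2.79933012 17.09899662  6.8984494 ] -0.07550152720655062
```

```bash
python3 -m pendant '[0,0,0,0,0,-0.02,-1,0,0,0,0,0,-0.04,-1,0,0,0,0,0,-0.06,-1,0,0,0,0,0,-0.06,-1]'
python3 -m pendant '[0,0,0,0,0,0,-0.4,0,0,0,0,0,0,-0.04,0,0,0,0,0,0,-0.04,0,0,-0.06,0,0,0,-0.04,0,0,-0.14,0,0,0,-0.04,0,0,-0.24,0,0,0,-0.04,0,0,-0.34,0,0,0,-0.04,0,0,-0.34,0,0,0,-0.04,0,0,-0.34,0,0,0,-0.04]'
python3 - <<'E'
from h import *
p=snap('wrist','k2')
for n in ['knob_grip','index_pin','pawl_tab']:
    for S in silhouettes(n,p)[:2]:
        r=np.array(S['region']); print(n,S['score'],S['extent'])
        if n[0]=='k':
            m=r&(p['pixels'].sum(2)<150); print(m.sum(),fitbox(p,m,.064,.014,.048,.08,[1.2,1.6,2.0]))
print('pin',proj(p,np.array([[*W(0,74),.048],[*W(0,74),.026]])))
tip=lambda a:(*W(64*np.cos(a),64*np.sin(a)),.044)
for k in (5,6,7): print(k,proj(p,np.array(tip(np.radians(225-22.5*k)))))
print('tabrest',proj(p,np.array([*W(26,-97),.068])))
# bright pointer pixels near ring r=50..64 by angle at z=.044
g=p['pixels'].mean(2)
for a in range(60,125,3):
    u=proj(p,np.array([[*W(r*np.cos(np.radians(a)),r*np.sin(np.radians(a))),.044] for r in (50,54,58,61)])); print(a,[int(g[int(round(v)),int(round(x))]) for x,v in u],end=' ')
E
```

```text
time_s: 62.7
ee_pos: [0.456, -0.0244, 0.0217]
eef_rot: [-3.142, -0.003, 1.605]
force: [-2.8, 16.5, 7.5]
grip_width: 0.0138
grip_force: 59.8
time_s: 63.6
ee_pos: [0.4564, -0.0263, 0.1917]
eef_rot: [3.14, 0.0, 1.603]
force: [-0.4, 0.7, -0.9]
grip_width: 0.0453
grip_force: 0.0
knob_grip 0.88 [285.7, 139.5, 348.4, 216.0]
810 (array([ 0.4555, -0.0253,  1.6124]), np.float64(0.705))
knob_grip 0.34 [419.5, 180.2, 469.4, 232.6]
0 (array([nan, nan, 1.2]), np.float64(0.0))
pawl_tab 0.85 [294.2, 201.8, 343.5, 259.9]
pin [[315.21711051 123.6087141 ]
 [315.3257402  123.40176221]]
5 [[295.83472405 136.47711315]]
6 [[315.45200094 131.94690646]]
7 [[335.2928488  135.48369383]]
tabrest [[338.41838108 258.47403983]]
60 [130, 128, 126, 126] 63 [123, 126, 129, 128] 66 [126, 128, 126, 127] 69 [124, 126, 128, 126] 72 [126, 126, 125, 129] 75 [127, 128, 125, 127] 78 [127, 130, 129, 129] 81 [129, 126, 127, 127] 84 [108, 127, 126, 129] 87 [152, 138, 129, 128] 90 [198, 196, 188, 151] 93 [192, 197, 163, 122] 96 [200, 123, 80, 82] 99 [117, 80, 115, 128] 102 [78, 124, 126, 127] 105 [128, 130, 126, 126] 108 [129, 132, 127, 126] 111 [128, 130, 130, 127] 114 [131, 128, 126, 129] 117 [128, 128, 129, 127] 120 [129, 128, 128, 132] 123 [127, 128, 127, 130] h.py:28: RuntimeWarning: Mean of empty slice.
  ys,xs=np.nonzero(region); c=ray(p,xs.mean(),ys.mean(),(z0+2*z1)/3)
  ret = ret.dtype.type(ret / rcount)
h.py:26: RuntimeWarning: invalid value encountered in cast
  m=np.zeros((400,640),np.uint8); cv2.fillConvexPoly(m,np.round(h*16).astype(np.int32),1,cv2.LINE_8,4); return m>0
```

The pointer measures about 91°, tooth 6, at the pin. Next I check the bays once more and locate the handle, fitting bar plus disc to its silhouettes.

```bash
python3 -m pendant '[-0.25,-0.05,-0.06,0,0,0,1,-0.25,-0.05,-0.06,0,0,0,1,-0.25,-0.05,-0.06,0,0,0,1,-0.5,-0.11,-0.06,0,0,0,1,-0.5,-0.11,-0.06,0,0,0,1,-0.5,-0.11,-0.06,0,0,0,1,-0.5,-0.11,-0.06,0,0,0,1]'
cat > hd.py <<'E'
from h import *
import sys
V=[]
for c in ['wrist','scene','top']:
    p=vision.camera(c)
    for S in silhouettes('handle_grip',p)[:1]:
        r=np.array(S['region']); print(c,S['score'],S['extent'],r.sum(),colour(p,r)); V.append((p,r))
    if c=='wrist': cv2.imwrite('pics/%s.png'%sys.argv[1],p['pixels'][:,:,::-1])
a=np.linspace(0,2*np.pi,24)
def um(p,q):
    m=boxmask(p,*q,.062,.014,.068,.1)
    P=np.array([[q[0]+.028*np.cos(t),q[1]+.028*np.sin(t),z] for t in a for z in(.06,.07)])
    h=cv2.convexHull(proj(p,P).astype(np.float32)); d=np.zeros((400,640),np.uint8); cv2.fillConvexPoly(d,np.round(h*16).astype(np.int32),1,cv2.LINE_8,4)
    return m|(d>0)
def f(q,V=V): return sum(1-(um(p,q)&r).sum()/(um(p,q)|r).sum() for p,r in V)/len(V)
for VV,nm in [(V,'all'),(V[:1],'wrist'),(V[1:2],'scene')]:
    R=[]
    for y0 in np.arange(0,3.14,.39):
        r=minimize(f,[.392,-.276,y0],args=(VV,),method='Nelder-Mead',options=dict(initial_simplex=[[.392,-.276,y0],[.4,-.276,y0],[.392,-.268,y0],[.392,-.276,y0+.2]],maxiter=120)); R.append((round(r.fun,3),np.round(r.x,3).tolist()))
    print(nm,sorted(R)[:4])
E
python3 hd.py h1; python3 -c "
from h import *
print(status.get_obs()['ee_pos'])"
```

```text
time_s: 64.5
ee_pos: [0.408, -0.2804, 0.2197]
eef_rot: [-3.139, -0.001, 1.599]
force: [0.6, 0.5, -0.2]
grip_width: 0.0935
grip_force: 0.0
wrist 0.55 [279.2, 157.0, 331.2, 205.3] 1506 [31 31 32]
scene 0.87 [170.8, 172.5, 193.8, 196.1] 338 [13 13 13]
all [(np.float64(0.138), [0.392, -0.28, 0.16]), (np.float64(0.14), [0.392, -0.28, 0.186]), (np.float64(0.141), [0.392, -0.28, 0.218]), (np.float64(0.141), [0.393, -0.28, 3.359])]
wrist [(np.float64(0.091), [0.393, -0.28, 0.257]), (np.float64(0.092), [0.394, -0.28, 0.305]), (np.float64(0.093), [0.392, -0.281, 3.411]), (np.float64(0.093), [0.393, -0.281, 3.372])]
scene [(np.float64(0.161), [0.389, -0.28, 0.162]), (np.float64(0.163), [0.389, -0.28, 3.295]), (np.float64(0.165), [0.389, -0.279, 0.192]), (np.float64(0.165), [0.389, -0.279, 3.334])]
[ 0.40957405 -0.27683042  0.22109064]
```

```bash
python3 -c "
from h import *
need(.392,-.28,.17,.23)"
```

```text
[-0.0052 -0.0353  0.1022] [-2.00e-04 -0.00e+00  8.75e-01] rows 9.2
```

```bash
python3 -m pendant '[-0.0052,-0.0353,0.102,0,0,0.875,-0.04,-0.0052,-0.0353,0.102,0,0,0.875,-0.04,-0.0052,-0.0353,0.102,0,0,0.875,-0.04,-0.0052,-0.0353,0.102,0,0,0.875,-0.04,-0.0052,-0.0353,0.102,0,0,0.875,-0.04,-0.0052,-0.0353,0.102,0,0,0.875,-0.04,-0.0052,-0.0353,0.102,0,0,0.875,-0.04,-0.0052,-0.0353,0.102,0,0,0.875,-0.04,-0.0052,-0.0353,0.102,0,0,0.875,-0.04,-0.0052,-0.0353,0.102,0,0,0.875,-0.04,-0.0052,-0.0353,0.102,0,0,0.875,-0.04,-0.0052,-0.0353,0.102,0,0,0.875,-0.04]'
python3 -m pendant '[0,0,0,0,0,0,-0.04]'
python3 hd.py h2
python3 -c "
from h import *
need(.392,-.28,.043,.23)"
```

```text
time_s: 66.0
ee_pos: [0.3918, -0.2806, 0.1702]
eef_rot: [3.142, -0.0, 0.233]
force: [0.2, -0.2, 0.6]
grip_width: 0.0451
grip_force: 0.0
time_s: 66.1
ee_pos: [0.3918, -0.2808, 0.1702]
eef_rot: [3.142, -0.0, 0.231]
force: [0.6, -0.7, 0.1]
grip_width: 0.0449
grip_force: 0.0
wrist 0.95 [293.6, 161.6, 341.6, 226.5] 1940 [40 39 41]
scene 0.81 [170.7, 172.1, 194.0, 197.0] 349 [19 19 19]
top 0.19 [270.1, 150.7, 380.8, 256.2] 9272 [102 103 104]
all [(np.float64(0.423), [0.392, -0.281, 0.211]), (np.float64(0.423), [0.392, -0.281, 3.342]), (np.float64(0.423), [0.392, -0.28, 3.368]), (np.float64(0.423), [0.393, -0.279, 0.283])]
wrist [(np.float64(0.095), [0.392, -0.281, 3.403]), (np.float64(0.096), [0.392, -0.281, 0.244]), (np.float64(0.096), [0.393, -0.282, 0.218]), (np.float64(0.096), [0.393, -0.28, 0.245])]
scene [(np.float64(0.145), [0.389, -0.28, 0.214]), (np.float64(0.145), [0.389, -0.28, 3.357]), (np.float64(0.147), [0.388, -0.281, 0.11]), (np.float64(0.147), [0.388, -0.281, 3.312])]
[ 0.001  -0.0017  0.2544] [-0.      0.     -0.0006] rows 2.5
```

Both views agree on (0.392, -0.281, yaw 0.23), so I descend and grip the handle.

```bash
python3 -m pendant '[0.001,0,0.08,0,0,0,-0.04,0.001,0,0.16,0,0,0,-0.04,0.001,0,0.22,0,0,0,-0.04,0.001,0,0.254,0,0,0,-0.04,0.001,0,0.254,0,0,0,-0.04,0.001,0,0.254,0,0,0,-0.5,0.001,0,0.254,0,0,0,-1,0.001,0,0.254,0,0,0,-1,0.001,0,0.254,0,0,0,-1,0.001,0,0.254,0,0,0,-1]' 50
python3 -m pendant '[0,0,0,0,0,0.07,-1,0,0,0,0,0,0.14,-1,0,0,0,0,0,0.21,-1,0,0,0,0,0,0.28,-1,0,0,0,0,0,0.35,-1,0,0,0,0,0,0.42,-1]'
python3 -c "
from h import *
o=status.get_obs(); print(o['moment'],o['qpos'][5])"
```

```text
time_s: 67.4
ee_pos: [0.392, -0.2796, 0.0433]
eef_rot: [-3.139, 0.0, 0.229]
force: [-1.6, 10.6, 6.4]
grip_width: 0.0139
grip_force: 50.0
time_s: 68.0
ee_pos: [0.3921, -0.279, 0.0433]
eef_rot: [-3.139, 0.002, -0.435]
force: [-0.1, 15.2, 9.2]
grip_width: 0.0137
grip_force: 50.0
[2.97632272 0.34688584 0.10429698] 1.3089651854005693
```

```bash
python3 -m pendant '[0,0,0,0,0,0.07,-1,0,0,0,0,0,0.14,-1,0,0,0,0,0,0.21,-1,0,0,0,0,0,0.28,-1,0,0,0,0,0,0.35,-1,0,0,0,0,0,0.42,-1,0,0,0,0,0,0.49,-1,0,0,0,0,0,0.54,-1,0,0,0,0,0,0.56,-1,0,0,0,0,0,0.56,-1,0,0,0,0,0,0.56,-1]'
python3 -m pendant '[0,0,0,0,0,0,-0.4,0,0,0,0,0,0,-0.04,0,0,0,0,0,0,-0.04,0,0,-0.06,0,0,0,-0.04,0,0,-0.14,0,0,0,-0.04,0,0,-0.24,0,0,0,-0.04,0,0,-0.34,0,0,0,-0.04,0,0,-0.34,0,0,0,-0.04,0,0,-0.34,0,0,0,-0.04]'
python3 hd.py h3
```

```text
time_s: 69.1
ee_pos: [0.3926, -0.2785, 0.0433]
eef_rot: [-3.14, 0.004, -1.311]
force: [4.5, 18.6, 7.4]
grip_width: 0.0139
grip_force: 50.0
time_s: 70.0
ee_pos: [0.3923, -0.2811, 0.2137]
eef_rot: [-3.141, -0.002, -1.311]
force: [-0.4, 0.2, -0.0]
grip_width: 0.0453
grip_force: 0.0
wrist 0.73 [296.6, 160.1, 335.6, 217.1] 1560 [32 32 33]
scene 0.59 [165.5, 174.6, 192.1, 194.8] 462 [14 14 14]
top 0.55 [406.6, 236.2, 420.7, 245.4] 63 [31 31 30]
all [(np.float64(0.351), [0.392, -0.28, 1.823]), (np.float64(0.351), [0.393, -0.28, -1.305]), (np.float64(0.351), [0.393, -0.28, 1.835]), (np.float64(0.351), [0.393, -0.28, 1.835])]
wrist [(np.float64(0.067), [0.392, -0.28, 1.817]), (np.float64(0.07), [0.393, -0.28, 1.83]), (np.float64(0.073), [0.393, -0.28, 1.805]), (np.float64(0.074), [0.392, -0.281, 1.814])]
scene [(np.float64(0.105), [0.388, -0.279, 2.283]), (np.float64(0.105), [0.389, -0.279, 2.28]), (np.float64(0.117), [0.389, -0.281, -0.907]), (np.float64(0.12), [0.391, -0.28, 2.225])]
```

The handle has turned from 0.23 to -1.32, about 1.55 rad, so it's on its stop. A last check of the bays and pointer before handing in.

```bash
python3 -c "
from h import *
need(.50,0,.25,np.pi/2+Q[2]-1.2)"
python3 -m pendant '[-0.5,0.3,-0.08,0,0,-0.9,1,-0.5,0.3,-0.08,0,0,-0.9,1,-0.5,0.3,-0.08,0,0,-0.9,1,-0.5,0.3,-0.08,0,0,-0.9,1,-0.5,0.3,-0.08,0,0,-0.9,1,-0.5,0.3,-0.08,0,0,-0.9,1,-0.5,0.3,-0.08,0,0,-0.9,1,-0.5,0.3,-0.08,0,0,-0.9,1,-0.5,0.3,-0.08,0,0,-0.9,1,-0.5,0.3,-0.08,0,0,-0.9,1,-0.5,0.3,-0.08,0,0,-0.9,1,-0.5,0.3,-0.08,0,0,-0.9,1]'
python3 survey.py v9 cell1 dummy1
python3 - <<'E'
from h import *
p=vision.camera('wrist'); g=p['pixels'].mean(2)
for a in range(78,106,3):
    u=proj(p,np.array([[*W(r*np.cos(np.radians(a)),r*np.sin(np.radians(a))),.044] for r in (50,54,58,61)])); print(a,[int(g[int(round(v)),int(round(x))]) if 0<=v<400 and 0<=x<640 else -1 for x,v in u],end=' ')
s=vision.camera('scene')
for S in silhouettes('dummy1',s)[:9]: print(S['score'],S['extent'],colour(s,np.array(S['region'])))
E
```

```text
[-0.4869 -0.3531 -0.0752] [-3.0000e-04  1.2000e-03 -1.1071e+00] rows 11.6
time_s: 71.5
ee_pos: [0.1829, -0.0778, 0.253]
eef_rot: [-3.141, 0.0, 0.101]
force: [0.6, -0.5, -0.6]
grip_width: 0.094
grip_force: 0.0
[ 0.1829 -0.0778  0.253 ] [-3.141  0.     0.101]
cell1 0.73 [30.0, 79.5, 110.5, 126.1] [20 94 40] [0.2474 0.2879 0.3738] 0.915 [-190.2  325.4]
78 [-1, -1, -1, -1] 81 [-1, -1, -1, -1] 84 [-1, -1, -1, -1] 87 [-1, -1, -1, -1] 90 [-1, -1, -1, -1] 93 [-1, -1, -1, -1] 96 [-1, -1, -1, -1] 99 [-1, -1, -1, -1] 102 [-1, -1, -1, -1] 105 [-1, -1, -1, -1] 0.95 [158.7, 230.5, 188.9, 263.5] [140 141 133]
0.87 [127.1, 237.1, 158.0, 274.1] [137 138 130]
0.73 [409.2, 229.5, 440.9, 274.5] [130 129 121]
0.68 [248.8, 231.1, 273.4, 259.5] [160 161 155]
0.62 [93.6, 244.0, 129.4, 280.5] [132 133 126]
```

I typed the wrong sign sideways there. It was harmless, with free air at 0.25 m. Moving to the viewing spot.

```bash
python3 -c "
from h import *
need(.48,0,.27,.4)"
python3 -m pendant '[0.62,-0.08,-0.04,0,0,-0.19,1,0.62,-0.08,-0.04,0,0,-0.19,1,0.62,-0.08,-0.04,0,0,-0.19,1,0.62,-0.08,-0.04,0,0,-0.19,1,0.62,-0.08,-0.04,0,0,-0.19,1,0.62,-0.08,-0.04,0,0,-0.19,1,0.62,-0.08,-0.04,0,0,-0.19,1,0.62,-0.08,-0.04,0,0,-0.19,1,0.62,-0.08,-0.04,0,0,-0.19,1,0.62,-0.08,-0.04,0,0,-0.19,1]'
python3 survey.py v10 cell1 dummy1
python3 - <<'E'
from h import *
p=vision.camera('wrist'); g=p['pixels'].mean(2)
for a in range(78,106,3):
    u=proj(p,np.array([[*W(r*np.cos(np.radians(a)),r*np.sin(np.radians(a))),.044] for r in (50,54,58,61)])); print(a,[int(g[int(round(v)),int(round(x))]) if 0<=v<400 and 0<=x<640 else -1 for x,v in u],end=' ')
E
```

```text
[ 0.6068 -0.0941 -0.0336] [ 0.      0.     -0.1895] rows 6.2
time_s: 72.8
ee_pos: [0.4864, -0.0064, 0.2736]
eef_rot: [3.141, -0.001, 0.401]
force: [-0.3, 0.0, 0.3]
grip_width: 0.0941
grip_force: 0.0
[ 0.4864 -0.0064  0.2736] [ 3.141e+00 -1.000e-03  4.010e-01]
cell1 0.87 [321.5, 59.6, 363.1, 102.6] [163 157 119] [0.6177 0.0137 0.0718] 0.865 [163.7  30.3]
cell1 0.74 [356.1, 78.0, 409.4, 122.9] [151 141 106] [ 0.6212 -0.052   0.1104] 0.908 [163.4 -35.5]
cell1 0.62 [73.0, 209.6, 134.8, 251.0] [22 89 39] [0.2486 0.2899 0.5566] 0.911 [-188.9  327.3]
dummy1 0.9 [395.3, 95.9, 447.4, 134.1] [163 166 166] [ 0.6249 -0.1128  0.1368] 0.796 [163.6 -96.4]
dummy1 0.77 [174.5, 5.7, 236.2, 69.5] [151  91  14] [ 0.5998  0.2101 -0.3882] 0.925 [157.1 227.4]
dummy1 0.72 [523.5, 196.9, 569.3, 227.6] [154 157 156] [ 0.5753 -0.3819  0.0785] 0.642 [  98.6 -362.2]
dummy1 0.67 [562.7, 205.3, 606.2, 239.3] [157 159 158] [ 0.5816 -0.4462  0.0659] 0.595 [ 101.2 -426.7]
dummy1 0.66 [477.3, 176.6, 531.3, 218.1] [142 144 142] [ 0.5689 -0.304   0.0651] 0.858 [  96.7 -284. ]
78 [112, 122, 113, 113] 81 [109, 110, 113, 114] 84 [80, 111, 112, 112] 87 [129, 106, 107, 109] 90 [184, 178, 159, 169] 93 [184, 179, 170, 137] 96 [182, 175, 113, 112] 99 [162, 121, 121, 112] 102 [125, 121, 119, 115] 105 [122, 124, 123, 120]
```

```bash
python3 -c "
from h import *
print(order.hand_in())"
```

```text
the job is handed in; nothing more can be done
None
```

The job is handed in after about 73 s of the 210 s, with no verdict returned: the clamping ran right off, three cells stand in bays 1–3 and a dummy in bay 4, the other three dummies are in the tray, the pawl holds with the pointer at the index pin (tooth 6), and the handle is at its far stop; the last survey did not list the bay 1 cell, last measured in place before winding.

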